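Hook and lock the cover of a block heater

ROBOT

A 7-joint arm with a two-finger parallel gripper is mounted at the origin on a cart in front of the work surface, level with it; the furniture and walls round the work are solid. World frame = base frame: x ahead of the robot, y to its left, z up, the work surface at z = 0. Lengths are in m, angles in rad, forces in N, time in s.
With the tool pointing down it reaches from about 0.425 to 0.925 m from the base axis. Payload 6.8 kg.
Tool frame: the origin (TCP) lies at the very end of the fingers, on their centre line; the grasp point (between the pads) lies 19 mm behind it; z points along the fingers, y is the direction in which the jaws open and shut (so a half turn about z gives the same grasp; the last joint's range is limited). The gripper opens to 85 mm and grips with 20 to 120 N. Pads are 22 mm wide; open, the fingers measure 114 mm over their backs; the gripper's body (76 mm by 85 mm) begins 54 mm behind the grasp point. The pads swing forward as they close: fully open they stand 13 mm farther back than shut.
Start: joints at [-0.108, 0.477, 0.022, 1.555, -0.011, 1.109, -0.083], TCP at [0.675, 0, 0.231] pointing down, gripper open.
Joint ranges: [-2.96, 2.96], [-0.34, 2.1], [-1.41, 1.46], [0.24, 2.44], [-1.37, 4.51], [0.17, 1.92], [-2.96, 2.96]. Speed limits (rad/s): [2.39, 2.39, 3.14, 3.14, 3.14, 3.14, 3.14].

INTERFACE

Orientations are given as a rotation vector (axis times angle).
In Python, from bench import monitor, viewer, job gives the robot as it stands. The module is installed in compiled form; this text tells all that it offers.
- The arm moves only by the tool drive_tool, never from a script. Its argument "commands" is a list of rows, each an object with "linear": the shift along the tool's x, y, z in m, a list of three; "dr": the turn, a rotation vector about the tool's x, y, z in degrees, a list of three; "jaw": the closure, from 0 (fully open) to 1 (shut). A call has 1 to 8 rows; each row shifts and turns the pose as measured when the row begins, along the tool's axes as they then stand; what a row does not reach is not made up. A row lasts 1/8 s, in which the tool goes at most 62.5 mm and 10.7 degrees, less where a joint would pass 70% of its speed; a pose out of reach is approached as far as the arm can. A call is refused whole if a number of a shift passes 0.0625 or a number of a turn 10.7, either way. A call with a gripper value outside its range is refused whole. The fingers move at their own pace and stop on an object; "force" is the grip in N (left out, the last holds). Time passes only in rows, so rows that do not move let the fingers close. It gives the time, the measured TCP pose, the force and the opening at its end, in the units of the state.
- monitor.get_obs(): the state, without advancing time (a new reading comes with each control period).
- viewer.grab_frame(name): name is "scene" or "side" or "wrist"; returns the picture (480x640x3 uint8, red, green, blue); there is no depth.
- viewer.calibration(name): a dict with "K" (3x3 intrinsics, pixels), "R" (3x3) and "t" (3): a world point X has camera coordinates R X + t. Camera axes: x right, y down, z forward; pixel columns grow to the right and rows downward; lengths in m; the calibration is good to about 2 mm. The wrist camera is an equidistant fisheye: a pixel r from the principal point sees the ray r / f radians off the axis. A picture is of the moment at which its call begins: read the wrist's pose just before it. calibration takes no time and is no camera call; for the wrist camera it gives the pose at the moment of the call.
- job.hand_in(): hands the job in, once; it reports no verdict.
The state is a dict: "clock": time; "joints": joint angles; "qvel": joint speeds; "tau": joint torques, N m; "tcp_pos": TCP position; "orientation": TCP orientation; "contact_force": force on the tool from outside, world axes, zero at the start; "moment": the same for the moment, N m; "grip_width": finger opening in m.
Only numpy, scipy, OpenCV 4.12 (cv2) and the standard library are available. Lean on these libraries where they do the work, as an engineer would, in place of code of your own. Each camera call takes 0.05 s, during which the arm holds its last target.

TASK

Fit the loose aluminium cover plate on the block heater: hold it tilted, push its plain edge under the overhanging lip at the far end of the recess, then lower the end with the lug until the plate lies flat in the recess. Then lock it: take the steel rod from its cradle and push it, from whichever side has room, through the first ear, the lug on the plate and the second ear until its black grip comes up to the ear, and let go. Leave the three vials standing where they are.

Things in the scene. Friction and masses are not known exactly. Their poses are not given: they have to be found in the camera images.
- block: Block heater: fixed white box, 136 x 100 mm, aluminium frame on top. Origin: centre of its underside, on the worktop; x points from its front (black knob) to the lip at its far end, y to its left, z up. Its parts: see recess, lip_edge, ear_left, ear_right. World: fixed glassware, up to 140 mm high, left of y=-0.06; a fixed box 104 mm high behind x=0.60; a raised sash across x=0.37, lower edge at z=0.86.
- recess (a point): Centre of the floor of the block's recess, 55 mm above the worktop. The recess is open upward, 116 mm long in x and 78 mm wide in y; near wall and side walls are 8 mm thick and rise 10 mm above the floor. Axes as the block.
- lip_edge (a point): Middle of the lower front edge of the overhanging lip: 43 mm in +x from the recess centre and 12 mm above the floor. The lip overhangs the recess by 15 mm, from here to the far wall; it is 6 mm thick and 94 mm wide. Axes as the block.
- ear_left (a point): Centre of the hole in the outer face of the block's left (+y) ear: 42 mm in -x and 47 mm in +y from the recess centre, 77 mm above the worktop. The round hole runs along y, is 13 mm across; the ear is 8 mm thick (from here inward), 26 mm wide, its top 14 mm above this point. Axes as the block.
- ear_right (a point): The same in the right (-y) ear, a mirror image: 94 mm from ear_left. The three holes (ear, lug, ear) share one level axis along y once the cover is seated.
- cover_grip (a point): Loose cover plate, aluminium, 110 x 70 x 6 mm, 0.22 kg, at first flat on the worktop. This point: in the black rib that stands on it, over its centre, 40 mm above its underside. Axes: x to the plain edge, -x to the end with the lug, z up. Rib: 50 mm long in x, 12 mm thick in y, from 6 to 52 mm above the underside. Seated, the plate has 3 mm play each way in x, 4 mm in y.
- cover_edge (a point): Middle of the cover's plain edge, on its underside, 55 mm in +x from the plate's centre; axes as cover_grip. Seated, it lies on the recess floor 52 to 58 mm in +x from the recess centre.
- cover_tail (a point): Middle of the cover's other edge, by the lug, on its underside, 55 mm in -x from the plate's centre; axes as cover_grip.
- lug_hole (a point): Centre of the slot in the cover's lug, 42 mm in -x from the plate's centre and 22 mm above the underside. The slot runs along y, is 18 mm wide (x) and 14 mm high. The lug is an upright plate 8 mm thick in y, 30 mm wide in x, its top 35 mm above the underside. Axes as cover_grip.
- rod_grip (a point): Locking rod, 0.06 kg: steel shaft 8 mm thick, 112 mm long (last 8 mm taper to 3.6 mm), with a black square grip 18 x 18 x 40 mm. This point: on the axis in the grip, 22 mm behind the shoulder where the shaft starts, 18 mm ahead of the grip's end. x points to the tip; the grip's flats face y and z. At first level in its cradle, 42 mm above the worktop; lift it straight up.
- rod_tip (a point): Tip of the locking rod, 134 mm in +x from rod_grip; axes as rod_grip.
- cover: The cover plate as a whole; origin: centre of its underside; axes as cover_grip.
- rod: The locking rod as a whole; origin: on its axis at the grip's shoulder, 22 mm in +x from rod_grip; axes as rod_grip.
- cradle: Fixed aluminium cradle of the rod. Origin on the worktop below the middle of the resting rod; x along the rod to its tip. Foot 100 x 50 x 8 mm, from x=-31 to +69 mm; two uprights, 8 mm thick, 30 mm wide, 47 mm high, at x=-16 and +54 mm, with open notches 12 mm wide and 10 mm deep. The rod's grip overhangs at x=-76 to -36 mm.
- tall_vial_1: Bystander: upright sample vial, 26 mm across, 58 mm high. Origin: centre of its underside.
- tall_vial_2: Bystander: a second vial of the same size. Origin: centre of its underside.
- short_vial: Bystander: upright short white-capped vial, 24 mm across, 43 mm high. Origin: centre of its underside.

How it is judged:
By the outcome, as a careful person would: the job done as asked, in the order asked, and still so for the second after the job is handed in, with the robot touching nothing.
It also fails if it takes over 56 s, if anything falls off the work surface, if the arm or the gripper's body presses on something with over 40 N, if the wrist force passes 120 N, or if a joint passes its speed limit or range.

## Working session

There is one attempt and no reset: what is moved stays moved. The work goes in short steps, Python scripts to look and compute and a tool call to move; the robot and the scene stay as the last step left them, time stands still between calls to the robot, and variables do not carry over. Pictures are saved under pics/ and viewed, and the job is handed in when it is done.

Besides the shell and the picture viewer there is one more tool, called after "Request:" as name([rows], argument=value, ...), one row to a line, values as JSON. drive_tool: Moves the arm, as the interface text tells. Its arguments: {"type":"object","properties":{"commands":{"type":"array"},"force":{"type":"number"}},"required":["commands"]}

```bash
mkdir -p pics; ls
python3 - <<'E'
from bench import monitor, viewer, job
import cv2
print(monitor.get_obs())
for n in ["scene","side","wrist"]:
    c=viewer.calibration(n); print(n,c)
    f=viewer.grab_frame(n); cv2.imwrite(f"pics/{n}0.png",f[:,:,::-1])
E
```

```text
pics
{'clock': 0.0, 'joints': array([-0.10809304,  0.47778291,  0.02233679,  1.55647458, -0.01149397,
        1.10930813, -0.08310162]), 'qvel': array([ 0.00142831,  0.00068026,  0.00117996, -0.00147561, -0.00120091,
        0.00088323,  0.0015951 ]), 'tau': array([-5.45967814e-04, -5.96443820e+01,  1.60769675e+00, -2.81194621e+01,
        1.24063640e-02,  9.39900521e-03,  2.20753498e-05]), 'tcp_pos': array([ 6.74393046e-01, -2.09539023e-05,  2.30327434e-01]), 'orientation': array([-2.22057172e+00, -2.22061188e+00,  2.19896190e-03]), 'contact_force': array([0.37248599, 1.20109054, 0.1456223 ]), 'moment': array([0.0501264 , 0.03038492, 0.0261771 ]), 'grip_width': 0.08518439898531315}
scene {'K': array([[462.23538893,   0.        , 324.19412446],
       [  0.        , 462.23538893, 239.31469206],
       [  0.        ,   0.        ,   1.        ]]), 'R': array([[ 0.88606747, -0.46352436,  0.00544192],
       [-0.32541583, -0.6303358 , -0.70482715],
       [ 0.33013479,  0.62275352, -0.70935821]]), 't': array([-0.57626834,  0.03381282,  0.93853675])}
side {'K': array([[533.62290103,   0.        , 319.75077889],
       [  0.        , 533.62290103, 239.02146407],
       [  0.        ,   0.        ,   1.        ]]), 'R': array([[ 0.85906024, -0.51150819, -0.01936164],
       [-0.22882613, -0.34992065, -0.90840197],
       [ 0.45788001,  0.78480247, -0.41764935]]), 't': array([-0.60455254,  0.06936685,  1.05086962])}
wrist {'K': array([[371.64829954,   0.        , 319.76304041],
       [  0.        , 371.64829954, 236.96883514],
       [  0.        ,   0.        ,   1.        ]]), 'R': array([[ 9.99998274e-01, -5.43655495e-04, -1.77656798e-03],
       [-6.24839941e-05, -9.65529194e-01,  2.60294777e-01],
       [-1.85683893e-03, -2.60294217e-01, -9.65527562e-01]]), 't': array([-0.67530941, -0.03367467,  0.37884116])}
```

View pics/scene0.png

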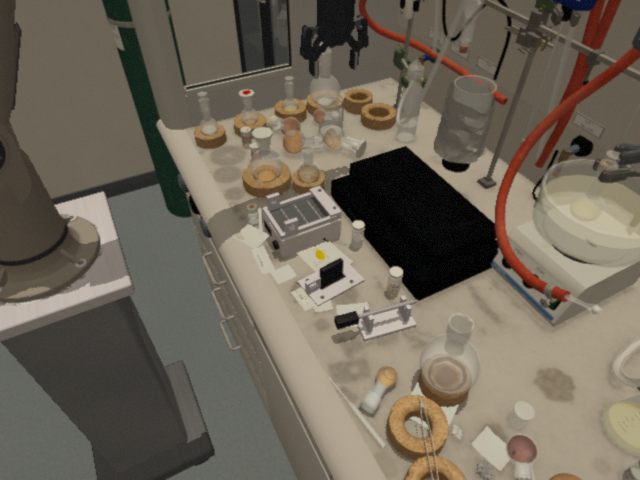

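View pics/side0.png

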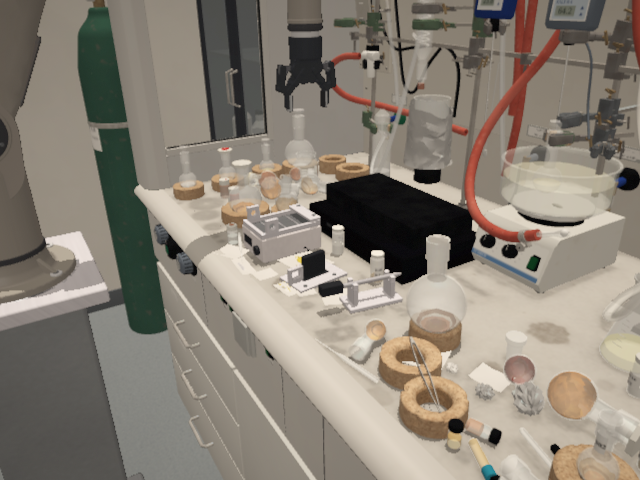

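View pics/wrist0.png

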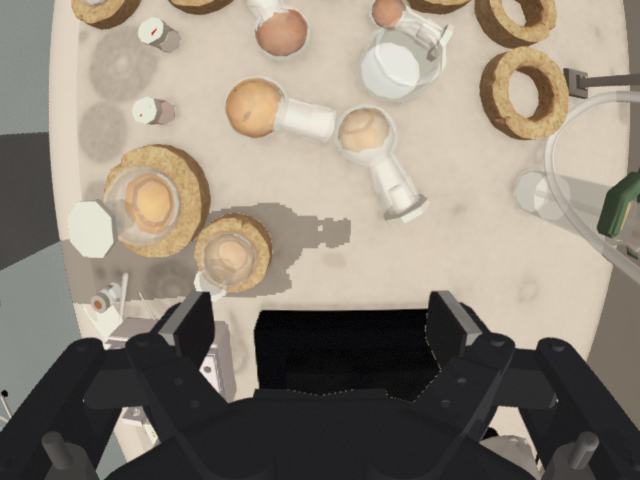

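Run:
```python
import cv2
s=cv2.imread("pics/scene0.png"); d=cv2.imread("pics/side0.png")
cv2.imwrite("pics/s_a.png",cv2.resize(s[180:345,235:435],None,fx=4,fy=3.6,interpolation=cv2.INTER_CUBIC)[:600])
cv2.imwrite("pics/s_block.png",cv2.resize(s[180:265,240:350],None,fx=7,fy=7,interpolation=cv2.INTER_CUBIC))
cv2.imwrite("pics/s_cov.png",cv2.resize(s[235:345,290:425],None,fx=5.4,fy=5.4,interpolation=cv2.INTER_CUBIC))
cv2.imwrite("pics/d_block.png",cv2.resize(d[195:275,235:345],None,fx=7,fy=7,interpolation=cv2.INTER_CUBIC))
cv2.imwrite("pics/d_cov.png",cv2.resize(d[220:320,270:410],None,fx=5.5,fy=5.5,interpolation=cv2.INTER_CUBIC))
```

```text
(no output)
```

View pics/s_block.png

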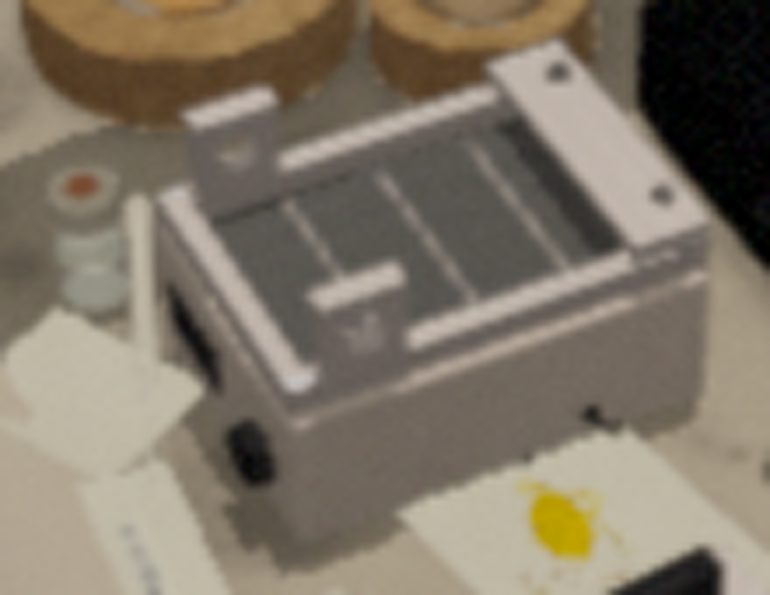

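View pics/s_cov.png

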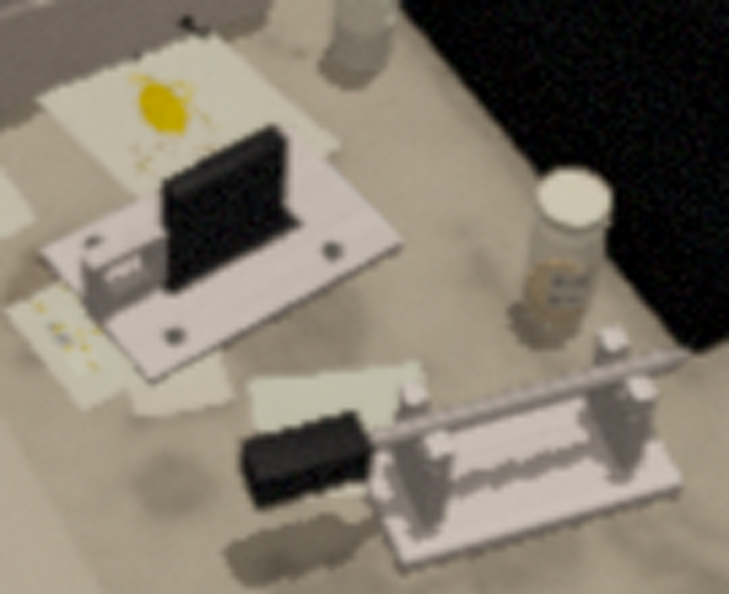

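View pics/d_block.png

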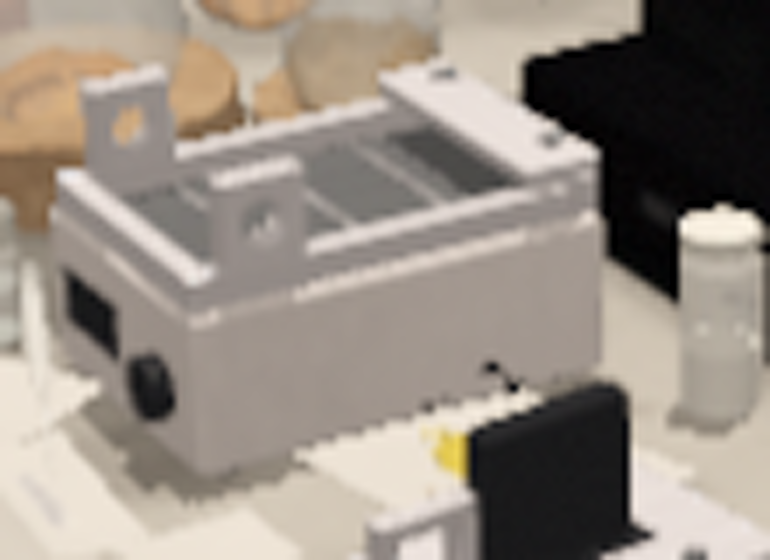

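View pics/d_cov.png

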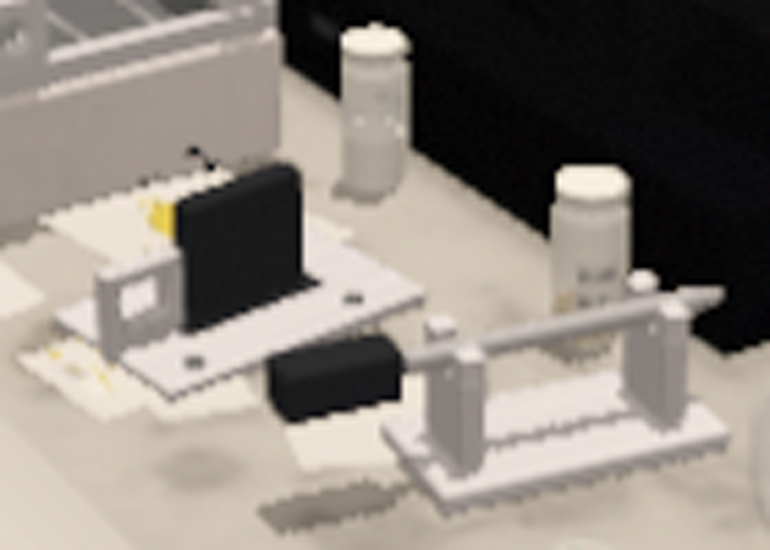

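```bash
cat > h.py <<'E'
import numpy as np, cv2
from scipy.optimize import least_squares
from scipy.spatial.transform import Rotation as Rn
def proj(c,X,wrist=False):
    P=np.asarray(X)@c["R"].T+c["t"]
    K=c["K"]
    if not wrist:
        q=P[:,:2]/P[:,2:]
    else:
        r=np.linalg.norm(P[:,:2],axis=1,keepdims=True); th=np.arctan2(r,P[:,2:]); q=P[:,:2]/np.maximum(r,1e-9)*th
    return q*[K[0,0],K[1,1]]+K[:2,2]
def place(p,L):
    L=np.asarray(L,float); c,s=np.cos(p[2]),np.sin(p[2])
    return np.c_[p[0]+c*L[:,0]-s*L[:,1], p[1]+s*L[:,0]+c*L[:,1], L[:,2]]
def fit(obs,p0,extra=None):
    # obs: list (calib, wrist?, [ (u,v, local xyz mm) ])
    def res(p):
        out=[]
        for c,w,pts in obs:
            L=np.array([q[2] if not callable(q[2]) else q[2](p) for q in pts],float)/1000
            out.append((proj(c,place(p,L),w)-np.array([[q[0],q[1]] for q in pts])).ravel())
        return np.concatenate(out)
    r=least_squares(res,p0,loss='soft_l1'); return r.x,res(r.x).reshape(-1,2)
E
cat > f1.py <<'E'
from h import *
from bench import viewer
S=viewer.calibration("scene"); D=viewer.calibration("side")
print("cam",-S["R"].T@S["t"],-D["R"].T@D["t"])
def cr(pts,ox,oy,f): return [(u/f+ox,v/f+oy,L) for u,v,L in pts]
nx=-66; 
lipb=lambda s:(lambda p:(p[3]*1000,s*47,73))
nw=lambda s:(lambda p:(p[4]*1000,s*47,65))
b1=cr([(320,308,(-55,-47,91)),(405,280,(-29,-47,91)),(195,125,(-55,39,91)),(275,98,(-29,39,91)),(490,65,(43,47,73)),(635,245,(43,-47,73)),(560,42,lipb(1)),(708,215,lipb(-1)),(165,195,nw(1)),(295,390,nw(-1)),(365,330,(-42,-47,77)),(235,155,(-42,39,77))],240,180,7)
b2=cr([(218,187,(-55,-47,91)),(302,174,(-29,-47,91)),(88,95,(-55,39,91)),(170,82,(-29,39,91)),(380,75,(43,47,73)),(528,172,(43,-47,73)),(437,62,lipb(1)),(600,160,lipb(-1)),(60,178,nw(1)),(200,285,nw(-1)),(262,225,(-42,-47,77)),(128,125,(-42,39,77))],235,195,7)
c1=cr([(402,243,(55,-35,6)),(152,376,(-55,-35,6)),(40,258,(-55,35,6)),(166,190,(-25,-6,52)),(286,138,(25,-6,52)),(170,290,(-25,-6,6)),(122,268,(-42,-4,22))],290,235,5.4)
c2=cr([(425,298,(55,-35,6)),(172,393,(-55,-35,6)),(57,318,(-55,35,6)),(183,205,(-25,-6,52)),(298,172,(25,-6,52)),(187,328,(-25,-6,6)),(138,295,(-42,-4,22))],270,220,5.5)
r1=cr([(690,352,(76,0,42)),(370,436,(-36,0,42)),(398,388,(-16,13,47)),(640,384,(54,-13,47)),(408,568,(-31,-25,4)),(680,483,(69,-25,6))],290,235,5.4)
r2=cr([(723,293,(76,0,42)),(402,360,(-36,0,42)),(440,505,(-31,-25,4)),(728,435,(69,-25,6))],270,220,5.5)
for n,a,b,p0 in [("block",b1,b2,[.4,-.2,0,.066,-.066]),("cover",c1,c2,[.45,-.3,0]),("cradle",r1,r2,[.5,-.4,0])]:
    p,r=fit([(S,False,a),(D,False,b)],p0); print(n,p[:2].round(4),np.degrees(p[2]).round(2),p[3:]); print(np.abs(r).max(1).round(1))
# vials: bottom centers
def gp(c,u,v,z):
    d=c["R"].T@np.array([(u-c["K"][0,2])/c["K"][0,0],(v-c["K"][1,2])/c["K"][1,1],1]); o=-c["R"].T@c["t"]; return o+d*(z-o[2])/d[2]
print(gp(S,575/5.4+290,195/5.4+235,.058),gp(D,592/5.5+270,183/5.5+220,.058))
print(gp(D,375/5.5+270,40/5.5+220,.058),gp(S,358,224,.058))
print("short",gp(S,85/7+240,188/7+180,.043))
E
python3 f1.py
```

```text
cam [ 0.21177222 -0.83027805  0.69272695] [ 0.05404781 -1.10968575  0.49020287]
block [ 0.5    -0.1863] 0.48 [ 0.06704469 -0.06340223]
[0.6 0.3 0.7 0.7 0.3 0.4 0.3 0.9 0.6 0.4 0.6 0.7 0.1 1.  0.3 1.  1.2 0.5
 0.4 0.9 0.8 0.7 0.2 0.6]
cover [ 0.491  -0.3316] 7.1 []
[0.7 0.9 1.6 2.  0.9 0.7 1.3 1.7 1.1 2.  0.6 1.1 0.3 1.1]
cradle [ 0.5153 -0.4554] -9.25 []
[0.4 0.8 2.5 1.2 0.9 1.2 1.4 1.5 0.3 0.7]
[ 0.5860047  -0.40524511  0.058     ] [ 0.58451307 -0.4088606   0.058     ]
[ 0.58854204 -0.26893055  0.058     ] [ 0.58738204 -0.265791    0.058     ]
short [ 0.42306768 -0.10330482  0.043     ]
```

Request:
drive_tool([
  {"linear":[-0.0375,-0.023,0],"dr":[0,0,0],"jaw":0},
  {"linear":[-0.0375,-0.023,0],"dr":[0,0,0],"jaw":0},
  {"linear":[-0.0375,-0.023,0],"dr":[0,0,0],"jaw":0},
  {"linear":[-0.0375,-0.023,0],"dr":[0,0,0],"jaw":0},
  {"linear":[-0.0375,-0.023,0],"dr":[0,0,0],"jaw":0},
  {"linear":[-0.0375,-0.023,0],"dr":[0,0,0],"jaw":0},
  {"linear":[-0.0375,-0.023,0],"dr":[0,0,0],"jaw":0},
  {"linear":[-0.0375,-0.023,0],"dr":[0,0,0],"jaw":0},
], force=60)

```text
clock: 1.15
tcp_pos: [0.4864, -0.3042, 0.2278]
orientation: [-2.208, -2.228, 0.002]
contact_force: [1.2, 0.1, 0.3]
grip_width: 0.0854
```

```bash
cat > snap.py <<'E'
import sys,pickle,cv2
from bench import monitor,viewer
def snap(n,cam="wrist"):
    c=viewer.calibration(cam); o=monitor.get_obs(); f=viewer.grab_frame(cam)
    cv2.imwrite(f"pics/{n}.png",f[:,:,::-1]); pickle.dump(c,open(f"pics/{n}.pkl","wb")); print(o["clock"],o["tcp_pos"].round(4),o["orientation"].round(3),abs(o["qvel"]).max().round(3)); return c,f
if __name__=="__main__": snap(sys.argv[1],sys.argv[2] if len(sys.argv)>2 else "wrist")
E
python3 snap.py w1
```

```text
1.15 [ 0.4864 -0.3042  0.2278] [-2.208e+00 -2.228e+00  2.000e-03] 0.673
```

View pics/w1.png

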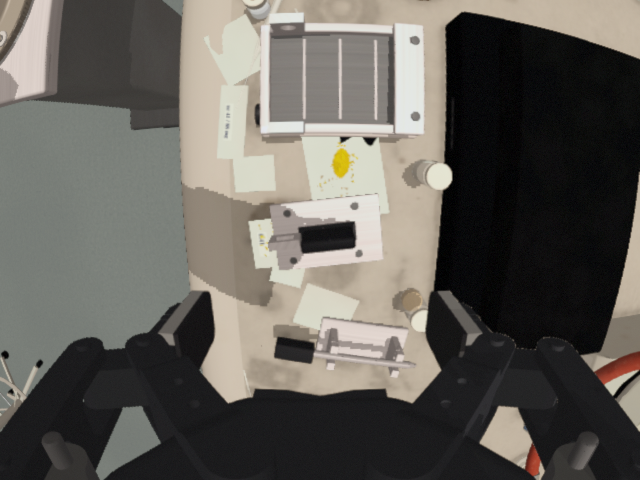

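```bash
python3 -c "
from snap import *
snap('w1b');c,f=snap('w2')
g=f[:,:,::-1]
cv2.imwrite('pics/w2a.png',cv2.resize(g[0:145,245:435],None,fx=4.2,fy=4.1,interpolation=cv2.INTER_CUBIC)[:600])
cv2.imwrite('pics/w2b.png',cv2.resize(g[185:280,240:390],None,fx=5.3,fy=5.3,interpolation=cv2.INTER_CUBIC))
cv2.imwrite('pics/w2c.png',cv2.resize(g[300:390,265:425],None,fx=5,fy=5,interpolation=cv2.INTER_CUBIC))
"
```

```text
1.2 [ 0.4817 -0.3111  0.2279] [-2.218 -2.219  0.009] 0.124
1.25 [ 0.4833 -0.3088  0.2279] [-2.219 -2.218  0.007] 0.069
```

View pics/w2a.png

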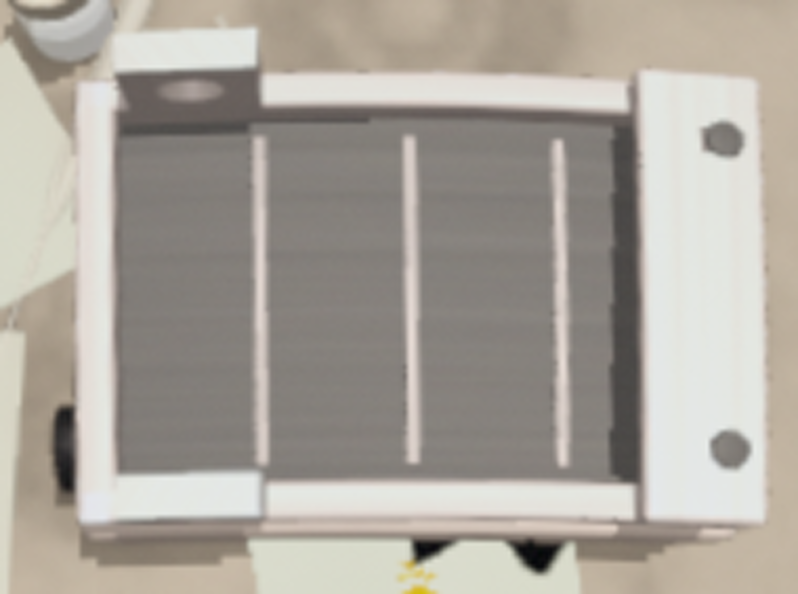

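View pics/w2b.png

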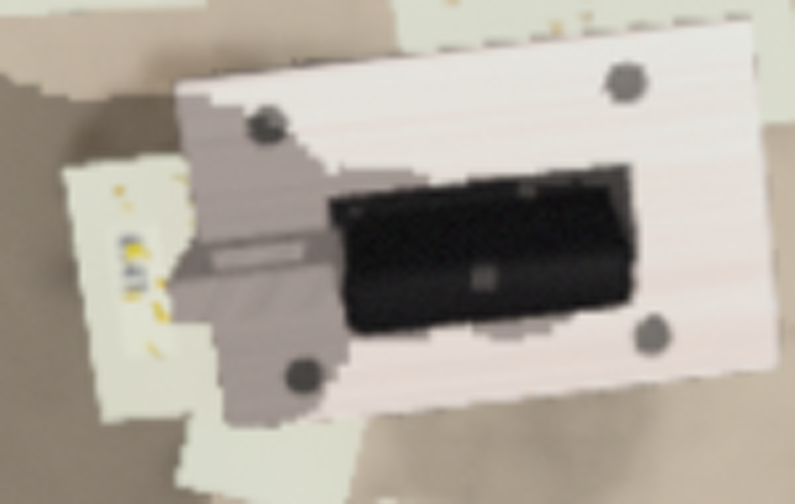

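View pics/w2c.png

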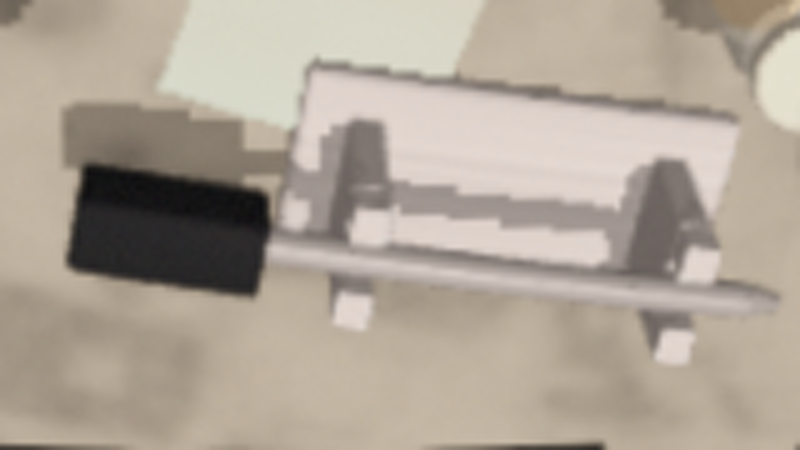

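```bash
cat > f2.py <<'E'
import pickle,io,contextlib
with contextlib.redirect_stdout(io.StringIO()):
    from f1 import *
W=pickle.load(open("pics/w2.pkl","rb"))
def cw(pts,ox,oy,fx,fy): return [(u/fx+ox,v/fy+oy,L) for u,v,L in pts]
b3=cw([(640,72,(43,47,73)),(640,520,(43,-47,73)),(757,80,lipb(1)),(765,522,lipb(-1)),(115,520,(-55,-47,91)),(262,515,(-29,-47,91)),(262,473,(-29,-39,91)),(258,28,(-29,47,91)),(113,32,(-55,47,91)),(258,66,(-29,39,91)),(78,85,nw(1)),(80,522,nw(-1))],245,0,4.2,4.1)
c3=cw([(178,85,(-55,35,6)),(750,18,(55,35,6)),(778,365,(55,-35,6)),(225,425,(-55,-35,6)),(360,333,(-25,-6,52)),(630,302,(25,-6,52)),(330,200,(-25,6,6)),(630,165,(25,6,6))],240,185,5.3,5.3)
r3=cw([(778,302,(76,0,42)),(255,296,(-36,-9,51)),(68,268,(-76,-9,51)),(83,165,(-76,9,33)),(268,190,(-36,9,33)),(310,62,(-31,25,8)),(740,120,(69,25,8))],265,300,5,5)
for n,a,b,w,p0 in [("block",b1,b2,b3,[.5,-.186,0,.067,-.066]),("cover",c1,c2,c3,[.49,-.33,0.12]),("cradle",r1,r2,r3,[.515,-.455,-.16])]:
  for o in ([(W,True,w)],[(S,False,a),(D,False,b),(W,True,w)]):
    p,r=fit(o,p0); print(n,p[:2].round(4),np.degrees(p[2]).round(2),p[3:].round(4)); print(np.abs(r).max(1).round(1))
E
python3 f2.py
```

```text
block [ 0.5031 -0.1858] 0.37 [ 0.0673 -0.0655]
[1.2 0.8 0.7 1.3 0.3 0.2 0.3 0.  0.4 0.2 1.6 0.7]
block [ 0.5026 -0.1857] 0.37 [ 0.0673 -0.0651]
[1.1 1.3 1.  1.4 0.8 1.3 0.9 1.4 0.9 0.6 1.2 1.7 0.8 1.3 1.1 1.3 0.4 0.4
 1.4 1.2 1.  0.9 1.  1.6 1.5 0.5 0.9 1.2 0.6 0.9 1.  0.7 0.4 0.6 1.7 0.6]
cover [ 0.4946 -0.3307] 6.54 []
[2.  1.6 0.4 0.2 2.6 1.9 3.6 3.7]
cover [ 0.4933 -0.3307] 6.49 []
[1.1 0.4 2.6 1.8 1.8 1.5 1.8 2.  0.9 1.7 0.7 1.5 0.8 1.3 2.3 1.6 0.8 1.4
 4.  0.5 2.3 5. ]
cradle [ 0.5168 -0.4564] -9.33 []
[0.5 0.9 1.1 2.2 1.4 0.8 0.8]
cradle [ 0.5164 -0.4559] -9.35 []
[0.3 0.7 3.2 1.8 0.2 1.9 0.7 0.8 1.  1.  0.9 0.5 1.5 2.6 1.8 0.9 0.5]
```

```bash
cat >> f2.py <<'E'
c3=c3[:6]
p,r=fit([(W,True,c3)],[.49,-.33,.12]);print(p,np.degrees(p[2]),np.abs(r).max(1).round(1))
p,r=fit([(W,True,c3[:4])],[.49,-.33,.12]);print(p,np.degrees(p[2]),np.abs(r).max(1).round(1))
im=cv2.imread("pics/w2.png"); im=cv2.resize(im[185:280,240:390],None,fx=5.3,fy=5.3)
def box(x0,x1,y0,y1,z0,z1):
    v=[(x,y,z) for x in(x0,x1) for y in (y0,y1) for z in (z0,z1)]
    return [(v[i],v[j]) for i in range(8) for j in range(i) if sum(a!=b for a,b in zip(v[i],v[j]))==1]
for col,b in(((0,0,255),box(-55,55,-35,35,0,6)),((0,255,0),box(-25,25,-6,6,6,52)),((255,0,0),box(-57,-27,-4,4,6,35))):
    for a,c in b:
        q=(proj(W,place(p,np.array([a,c])/1000),True)-[240,185])*5.3
        cv2.line(im,*[tuple(int(t) for t in k) for k in q],col,1)
cv2.imwrite("pics/ov.png",im)
E
python3 f2.py|tail -2
```

```text
[ 0.49459126 -0.3312047   0.11508773] 6.594041026750633 [1.5 1.2 0.4 0.3 2.6 1.9]
[ 0.49456171 -0.33188752  0.11618161] 6.656716113892066 [1.1 0.5 0.6 0.9]
```

View pics/ov.png

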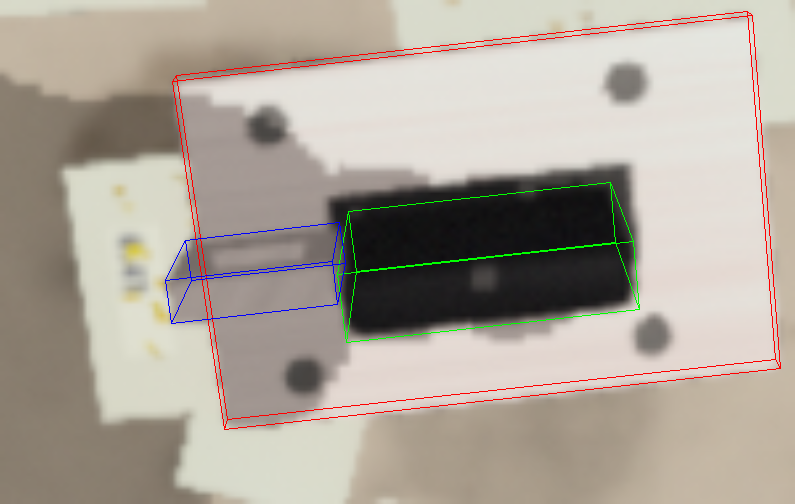

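Request:
drive_tool([
  {"linear":[0,0,0.01],"dr":[0,0,10.4],"jaw":0},
  {"linear":[0,0,0.01],"dr":[0,0,10.4],"jaw":0},
  {"linear":[0,0,0.01],"dr":[0,0,10.4],"jaw":0},
  {"linear":[0,0,0.01],"dr":[0,0,10.4],"jaw":0},
  {"linear":[0,0,0.01],"dr":[0,0,10.4],"jaw":0},
  {"linear":[0,0,0.01],"dr":[0,0,10.4],"jaw":0.2},
  {"linear":[0,0,0.01],"dr":[0,0,10.4],"jaw":0.2},
  {"linear":[0,0,0],"dr":[0,0,6],"jaw":0.2},
])

```text
clock: 2.3
tcp_pos: [0.4916, -0.2938, 0.1539]
orientation: [-3.122, -0.263, 0.006]
contact_force: [-0.1, 0.4, 1.0]
grip_width: 0.0685
```

```bash
cat > plan.py <<'E'
# usage: plan.py x y z yaw_deg pitch_deg  n   -> tool yaw: tool x heading; pitch: + = tool top leans along heading (tool x dips)
import sys,numpy as np
from scipy.spatial.transform import Rotation as R
from bench import monitor
def target(yaw,pitch=0,roll=0):
    # object-like frame: yaw about z, pitch about y; tool = frame * rotx(180)
    return R.from_euler('ZYX',[yaw,pitch,roll],degrees=True)*R.from_euler('x',180,degrees=True)
def plan(p,T,n):
    o=monitor.get_obs(); Rc=R.from_rotvec(o["orientation"]); 
    print("now",o["clock"].round(2) if hasattr(o["clock"],'round') else o["clock"],o["tcp_pos"].round(4),(Rc*R.from_euler('x',180,degrees=True)).as_euler('ZYX',degrees=True).round(2),"F",o["contact_force"].round(1),"w",o["grip_width"].round(4))
    dR=(Rc.inv()*T).as_rotvec(degrees=True); dp=np.array(p)-o["tcp_pos"]
    for i in range(n):
        Ri=Rc*R.from_rotvec(dR*i/n,degrees=True)
        print((Ri.inv().apply(dp)/n).round(4).tolist(),(dR/n).round(2).tolist())
if __name__=="__main__":
    a=[float(v) for v in sys.argv[1:]]
    plan(a[:3],target(a[3],a[4]),int(a[5]))
E
python3 plan.py .4945 -.3317 .075 6.6 0 2
```

```text
Traceback (most recent call last):
  File "plan.py", line 17, in <module>
    plan(a[:3],target(a[3],a[4]),int(a[5]))
    ~~~~^^^^^^^^^^^^^^^^^^^^^^^^^^^^^^^^^^^
  File "plan.py", line 10, in plan
    print("now",o["clock"].round(2) if hasattr(o["clock"],'round') else o["clock"],o["tcp_pos"].round(4),(Rc*R.from_euler('x',180,degrees=True)).as_euler('ZYX',degrees=True).round(2),"F",o["contact_force"].round(1),"w",o["grip_width"].round(4))
                                                                                                                                                                                                                           ^^^^^^^^^^^^^^^^^^^^^
AttributeError: 'float' object has no attribute 'round'
```

```bash
sed -i 's/o\["grip_width"\].round(4)/round(o["grip_width"],4)/; s/o\["clock"\].round(2) if hasattr(o\["clock"\],.round.) else o\["clock"\]/round(float(o["clock"]),2)/' plan.py; python3 plan.py .4945 -.3317 .075 6.6 0 2
```

```text
now 2.3 [ 0.4916 -0.2938  0.1539] [9.63 0.17 0.49] F [-0.1  0.4  1. ] w 0.0685
[-0.0016, 0.0192, 0.0393] [-0.24, 0.09, 1.52]
[-0.0012, 0.0191, 0.0394] [-0.24, 0.09, 1.52]
```

Request:
drive_tool([
  {"linear":[-0.0016,0.0192,0.02],"dr":[0,0,0],"jaw":0.2},
  {"linear":[-0.0012,0.019,0.03],"dr":[0,0,0],"jaw":0.2},
  {"linear":[0,0,0.02],"dr":[0,0,0],"jaw":0.2},
  {"linear":[0,0,0],"dr":[0,0,0],"jaw":0.2},
])

```text
clock: 2.8
tcp_pos: [0.5, -0.3254, 0.0808]
orientation: [-3.118, -0.276, 0.003]
contact_force: [0.6, 0.8, -0.5]
grip_width: 0.0683
```

```bash
python3 plan.py .4945 -.3317 .021 6.6 0 3; python3 snap.py w3
```

```text
now 2.8 [ 0.5    -0.3254  0.0808] [10.13  0.07  0.68] F [ 0.6  0.8 -0.5] w 0.0683
[-0.0021, 0.002, 0.0199] [-0.23, 0.03, 1.18]
[-0.0021, 0.002, 0.0199] [-0.23, 0.03, 1.18]
[-0.0021, 0.0019, 0.0199] [-0.23, 0.03, 1.18]
2.8 [ 0.5    -0.3254  0.0808] [-3.118e+00 -2.760e-01  3.000e-03] 0.026
```

View pics/w3.png

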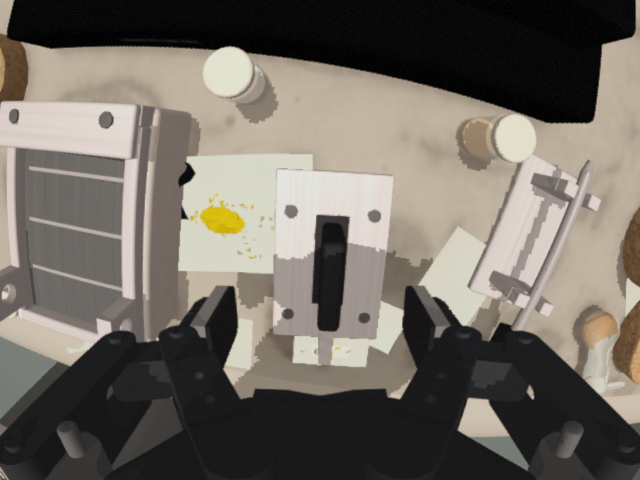

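Request:
drive_tool([
  {"linear":[-0.003,0.003,0.02],"dr":[-0.4,0,2],"jaw":0.2},
  {"linear":[-0.003,0.003,0.02],"dr":[-0.3,0,1.5],"jaw":0.2},
  {"linear":[0,0,0.0185],"dr":[0,0,0],"jaw":0.2},
  {"linear":[0,0,0],"dr":[0,0,0],"jaw":0.2},
])

```text
clock: 3.35
tcp_pos: [0.5004, -0.3311, 0.0257]
orientation: [3.133, 0.187, 0.011]
contact_force: [-0.3, -0.3, 0.1]
grip_width: 0.0684
```

```bash
python3 plan.py .4945 -.3317 .021 6.6 0 1
```

```text
now 3.35 [ 0.5004 -0.3311  0.0257] [ 6.82 -0.39 -0.22] F [-0.3 -0.3  0.1] w 0.0684
[-0.006, -0.0002, 0.0047] [0.22, -0.39, 0.22]
```

Request:
drive_tool([
  {"linear":[-0.006,0,0.0045],"dr":[0.2,-0.3,0],"jaw":0.2},
  {"linear":[0,0,0],"dr":[0,0,0],"jaw":0.2},
  {"linear":[0,0,0],"dr":[0,0,0],"jaw":1},
  {"linear":[0,0,0],"dr":[0,0,0],"jaw":1},
  {"linear":[0,0,0],"dr":[0,0,0],"jaw":1},
], force=80)

```text
clock: 3.98
tcp_pos: [0.4958, -0.3325, 0.0233]
orientation: [3.134, 0.188, 0.008]
contact_force: [-0.7, -0.0, 1.2]
grip_width: 0.0136
```

```bash
python3 plan.py .4945 -.3317 .021 6.6 0 1
```

```text
now 3.98 [ 0.4958 -0.3325  0.0233] [ 6.86 -0.27 -0.11] F [-0.7 -0.   1.2] w 0.0136
[-0.0012, -0.001, 0.0023] [0.11, -0.27, 0.26]
```

Request:
drive_tool([
  {"linear":[0,0,-0.02],"dr":[0,0,0],"jaw":1},
  {"linear":[0,0,-0.04],"dr":[0,0,0],"jaw":1},
  {"linear":[0,0,-0.04],"dr":[0,0,0],"jaw":1},
  {"linear":[0,0,-0.035],"dr":[0,0,0],"jaw":1},
  {"linear":[0,0,0],"dr":[0,0,0],"jaw":1},
])

```text
clock: 4.6
tcp_pos: [0.4945, -0.3325, 0.1663]
orientation: [3.134, 0.187, 0.008]
contact_force: [-0.2, -0.3, -2.1]
grip_width: 0.0106
```

```bash
cat > seat.py <<'E'
# seat.py X h theta n : edge point at recess X (mm), height h above floor (mm), tilt deg
import sys; from plan import *
a=[float(v) for v in sys.argv[1:]]
rec=np.array([.5029,-.1858,.055]); yaw=.4
G=np.array([.0013-.055,0,.0233])
C=R.from_euler('ZY',[yaw,a[2]],degrees=True)
E=rec+R.from_euler('z',yaw,degrees=True).apply([a[0]/1000,0,a[1]/1000])
p=E+C.apply(G); print("target",p.round(4)); plan(p,target(yaw,a[2]),int(a[3]))
E
python3 seat.py 37 60 15 6; python3 snap.py w4
```

```text
target [ 0.4941 -0.1859  0.1514]
now 4.6 [ 0.4945 -0.3325  0.1663] [ 6.81 -0.28 -0.12] F [-0.2 -0.3 -2.1] w 0.0106
[0.0028, -0.0243, 0.0024] [0.16, -2.54, 1.06]
[0.0025, -0.0243, 0.0024] [0.16, -2.54, 1.06]
[0.0021, -0.0244, 0.0024] [0.16, -2.54, 1.06]
[0.0018, -0.0244, 0.0023] [0.16, -2.54, 1.06]
[0.0014, -0.0244, 0.0023] [0.16, -2.54, 1.06]
[0.0011, -0.0244, 0.0023] [0.16, -2.54, 1.06]
4.6 [ 0.4945 -0.3325  0.1663] [3.134 0.187 0.008] 0.04
```

View pics/w4.png

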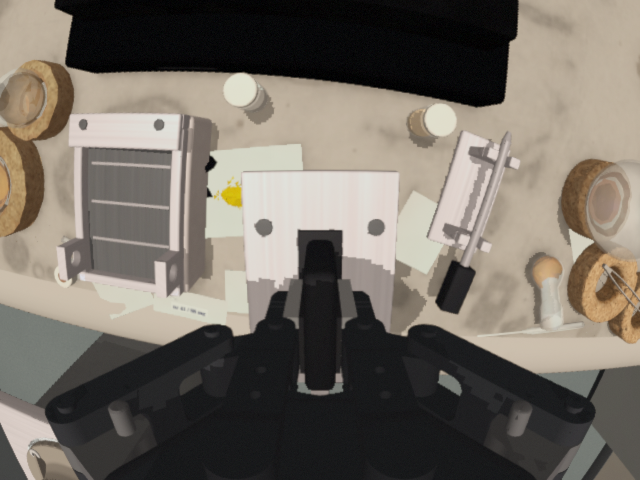

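Run:
```python
from h import *; import pickle
W=pickle.load(open("pics/w4.pkl","rb"))
zt=.1663-.0233
c=[(243,172,(55,35,6)),(399,172,(55,-35,6)),(264,228,None)][:2]
def res(p): 
    L=np.array([q[2] for q in c])/1000; P=place(p,L); P[:,2]=p[3]+.006
    return (proj(W,P,True)-np.array([q[:2] for q in c])).ravel()
r=least_squares(res,[.493,-.3325,.119,zt]);print(r.x,np.degrees(r.x[2]),r.fun)
```

```text
[ 0.4926     -0.3335336   0.11856914  0.13894596] 6.793511300500067 [-5.68434189e-14  1.70530257e-13 -1.70530257e-13 -2.84217094e-14]
```

Request:
drive_tool([
  {"linear":[0.002,-0.024,0],"dr":[0,-2.5,1.06],"jaw":1},
  {"linear":[0.002,-0.024,0],"dr":[0,-2.5,1.06],"jaw":1},
  {"linear":[0.002,-0.024,0.002],"dr":[0,-2.5,1.06],"jaw":1},
  {"linear":[0.002,-0.024,0.002],"dr":[0,-2.5,1.06],"jaw":1},
  {"linear":[0.001,-0.024,0.002],"dr":[0,-2.5,1.06],"jaw":1},
  {"linear":[0.001,-0.02,0.002],"dr":[0,-2.5,1.06],"jaw":1},
  {"linear":[0,0,0],"dr":[0,0,0],"jaw":1},
])

```text
clock: 5.52
tcp_pos: [0.4855, -0.1851, 0.1481]
orientation: [3.098, 0.004, -0.438]
contact_force: [1.2, -0.5, -1.8]
grip_width: 0.0108
```

```bash
python3 seat.py 37 25 15 2; python3 snap.py w5; python3 snap.py d5 side; python3 -c "
import cv2
d=cv2.imread('pics/d5.png'); cv2.imwrite('pics/d5c.png',cv2.resize(d[130:280,220:370],None,fx=4,fy=4,interpolation=cv2.INTER_CUBIC))"
```

```text
target [ 0.4941 -0.1859  0.1164]
now 5.53 [ 0.4855 -0.1851  0.1481] [ 0.05 16.08 -0.72] F [ 1.2 -0.5 -1.8] w 0.0108
[0.0085, 0.0002, 0.0141] [0.31, 0.54, -0.16]
[0.0084, 0.0003, 0.0141] [0.31, 0.54, -0.16]
5.525 [ 0.4855 -0.1851  0.1481] [ 3.098  0.004 -0.438] 0.036
5.575 [ 0.4849 -0.1866  0.1485] [ 3.098e+00  1.000e-03 -4.370e-01] 0.029
```

View pics/w5.png

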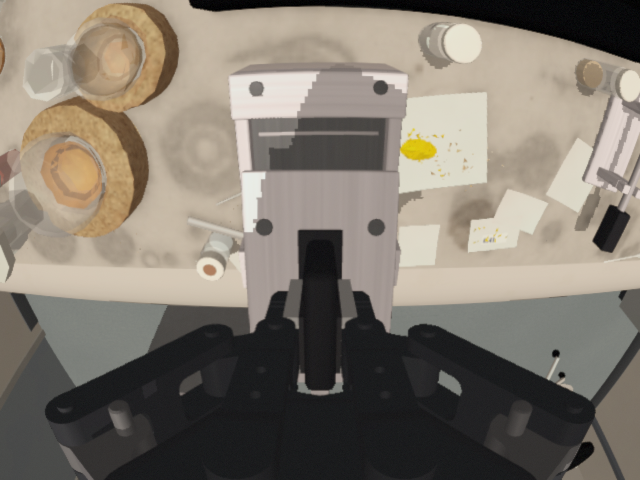

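View pics/d5c.png

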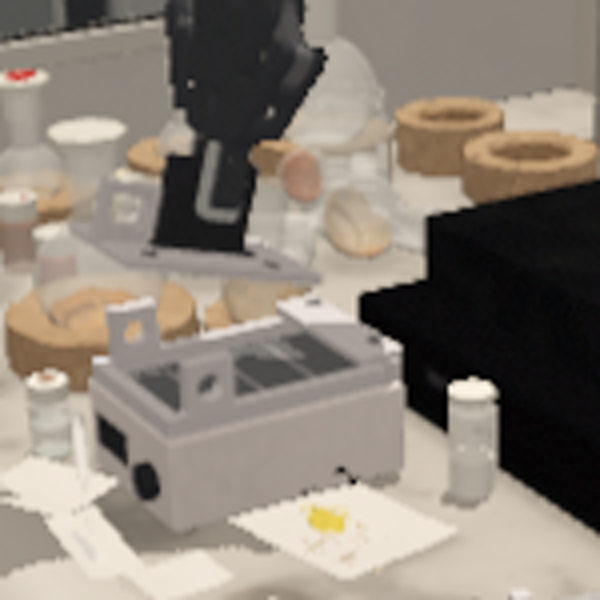

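```bash
python3 -c "
import cv2
d=cv2.imread('pics/w5.png'); cv2.imwrite('pics/w5c.png',cv2.resize(d[55:190,220:420],None,fx=4,fy=4,interpolation=cv2.INTER_CUBIC))"
```

```text
(no output)
```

View pics/w5c.png

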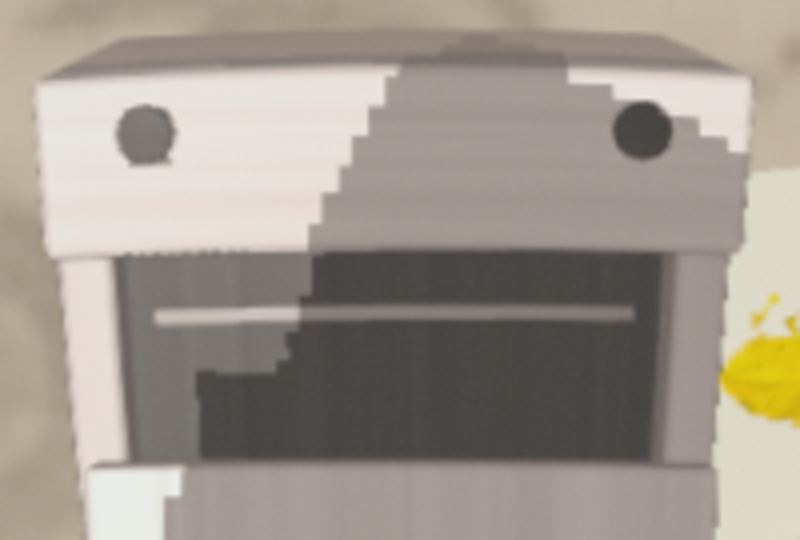

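Run:
```python
from h import *; import pickle
W=pickle.load(open("pics/w5.pkl","rb"))
pts=[(35,82,(67.3,47,73)),(750,76,(67.3,-47,73)),(45,250,(43,47,73)),(743,246,(43,-47,73))]
pts=[(u/4+220,v/4+55,L) for u,v,L in pts]
p,r=fit([(W,True,pts)],[.503,-.186,0]);print(p,np.degrees(p[2]),r.round(1).tolist())
p,r=fit([(W,True,pts[2:])],[.503,-.186,0]);print(p,np.degrees(p[2]),r.round(1).tolist())
print("cam",-W["R"].T@W["t"])
# cover edge top corners
from scipy.spatial.transform import Rotation as Rn
q=np.array([(88/4+220,465/4+55),(715/4+220,465/4+55)])
R_=Rn.from_euler('ZYX',[0.05,16.08,-.72],degrees=True)
tcp=np.array([.4855,-.1851,.1481])
def res(g): return (proj(W,tcp+R_.apply(np.array([[.055-g[0],.035-g[1],.006-g[2]],[.055-g[0],-.035-g[1],.006-g[2]]])),True)-q).ravel()
r=least_squares(res,[.0013,0,.0233]);print(r.x,r.fun)
```

```text
[ 0.50331929 -0.18551998  0.00903103] 0.5174397693776 [[-1.3, -0.9], [1.5, -0.8], [-0.5, 1.4], [0.5, 1.0]]
[ 0.50396624 -0.18542794  0.0065299 ] 0.3741355769108847 [[-0.6, 0.0], [0.6, 0.0]]
cam [ 0.58957736 -0.18337564  0.2672074 ]
[0.0018724  0.00029462 0.02652449] [ 5.11412902e-05  2.02565071e-03  5.10504133e-05 -2.02582933e-03]
```

```bash
sed -i 's/rec=.*; yaw=.4/rec=np.array([.5033,-.1856,.055]); yaw=.45/; s/^G=.*/G=np.array([.0018-.055,.0003,.0245])/' seat.py; python3 seat.py 36 12 15 3
```

```text
target [ 0.4943 -0.1854  0.1044]
now 5.62 [ 0.4847 -0.1878  0.149 ] [-0.18 16.   -0.81] F [ 0.4 -0.7 -1.1] w 0.0103
[0.0071, -0.001, 0.0134] [0.21, 0.33, -0.2]
[0.0071, -0.0009, 0.0134] [0.21, 0.33, -0.2]
[0.007, -0.0009, 0.0135] [0.21, 0.33, -0.2]
```

Request:
drive_tool([
  {"linear":[0.007,-0.001,0.0134],"dr":[0.2,0.3,-0.2],"jaw":1},
  {"linear":[0.007,-0.001,0.0134],"dr":[0.2,0.3,-0.2],"jaw":1},
  {"linear":[0.007,-0.001,0.0134],"dr":[0.2,0.3,-0.2],"jaw":1},
  {"linear":[0,0,0],"dr":[0,0,0],"jaw":1},
])

```text
clock: 6.12
tcp_pos: [0.4929, -0.1883, 0.1011]
orientation: [3.113, 0.006, -0.411]
contact_force: [0.4, 0.4, -2.1]
grip_width: 0.0112
```

```bash
python3 seat.py 37 2.5 14 2; python3 snap.py w6;python3 snap.py d6 side; python3 -c "
import cv2
d=cv2.imread('pics/w6.png'); cv2.imwrite('pics/w6c.png',cv2.resize(d[55:190,220:420],None,fx=4,fy=4,interpolation=cv2.INTER_CUBIC))
d=cv2.imread('pics/d6.png'); cv2.imwrite('pics/d6c.png',cv2.resize(d[150:280,220:350],None,fx=4.5,fy=4.5,interpolation=cv2.INTER_CUBIC))"
```

```text
target [ 0.4946 -0.1854  0.0941]
now 6.12 [ 0.4929 -0.1883  0.1011] [ 0.21 15.03 -0.04] F [ 0.4  0.4 -2.1] w 0.0112
[0.0017, -0.0015, 0.0032] [-0.01, 0.51, -0.12]
[0.0017, -0.0015, 0.0032] [-0.01, 0.51, -0.12]
6.125 [ 0.4929 -0.1883  0.1011] [ 3.113  0.006 -0.411] 0.01
6.175 [ 0.4932 -0.1886  0.1017] [ 3.113  0.005 -0.409] 0.02
```

View pics/w6c.png

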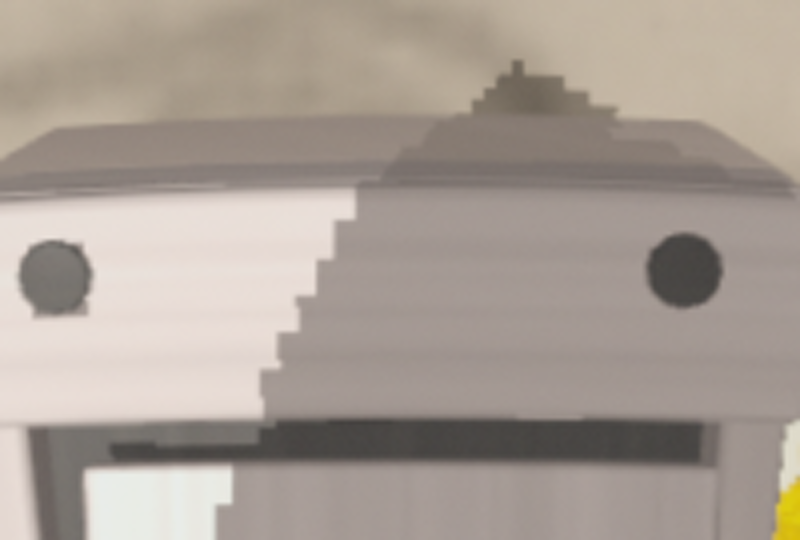

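View pics/d6c.png

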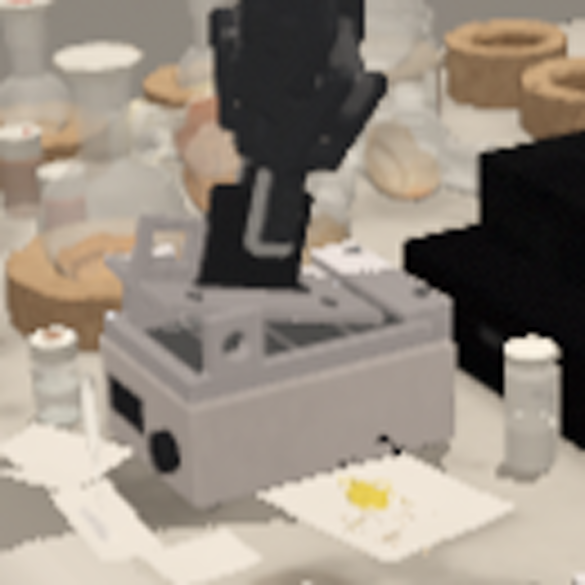

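Request:
drive_tool([
  {"linear":[0.001,-0.0035,0.003],"dr":[0,0.5,0],"jaw":1},
  {"linear":[0.001,0,0.003],"dr":[0,0.5,0],"jaw":1},
  {"linear":[0,0,0],"dr":[0,0,0],"jaw":1},
])

```text
clock: 6.6
tcp_pos: [0.4946, -0.1849, 0.0965]
orientation: [3.117, 0.006, -0.376]
contact_force: [0.2, 0.6, -2.5]
grip_width: 0.0108
```

```bash
python3 seat.py 37 2.5 14 2;python3 seat.py 50 2 14 2|tail -2; python3 snap.py w7; python3 -c "
import cv2
d=cv2.imread('pics/w7.png'); cv2.imwrite('pics/w7c.png',cv2.resize(d[55:190,220:420],None,fx=4,fy=4,interpolation=cv2.INTER_CUBIC))"
```

```text
target [ 0.4946 -0.1854  0.0941]
now 6.6 [ 0.4946 -0.1849  0.0965] [ 0.21 13.76 -0.09] F [ 0.2  0.6 -2.5] w 0.0108
[0.0003, 0.0002, 0.0011] [0.02, -0.12, -0.12]
[0.0003, 0.0002, 0.0011] [0.02, -0.12, -0.12]
[0.0067, 0.0002, -0.0002] [0.02, -0.12, -0.12]
[0.0067, 0.0002, -0.0002] [0.02, -0.12, -0.12]
6.6 [ 0.4946 -0.1849  0.0965] [ 3.117  0.006 -0.376] 0.005
```

View pics/w7c.png

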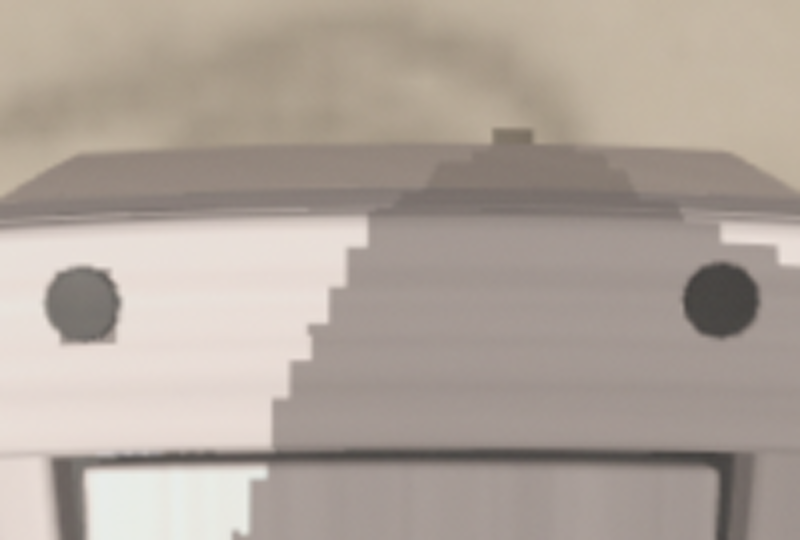

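Request:
drive_tool([
  {"linear":[0.0005,0,0.0024],"dr":[0,0,0],"jaw":1},
  {"linear":[0,0,0],"dr":[0,0,0],"jaw":1},
  {"linear":[0.006,0,-0.0014],"dr":[0,0,0],"jaw":1},
  {"linear":[0,0,0],"dr":[0,0,0],"jaw":1},
])

```text
clock: 7.15
tcp_pos: [0.5018, -0.1849, 0.0942]
orientation: [3.117, 0.006, -0.374]
contact_force: [0.0, -0.2, -2.6]
grip_width: 0.0108
```

```bash
python3 seat.py 44 2 14 1; python3 snap.py w8; python3 snap.py d8 side; python3 -c "
import cv2
d=cv2.imread('pics/w8.png'); cv2.imwrite('pics/w8c.png',cv2.resize(d[55:190,220:420],None,fx=4,fy=4,interpolation=cv2.INTER_CUBIC))
d=cv2.imread('pics/d8.png'); cv2.imwrite('pics/d8c.png',cv2.resize(d[170:260,230:340],None,fx=6,fy=6,interpolation=cv2.INTER_CUBIC))"
```

```text
target [ 0.5016 -0.1853  0.0936]
now 7.15 [ 0.5018 -0.1849  0.0942] [ 0.22 13.7  -0.1 ] F [ 0.  -0.2 -2.6] w 0.0108
[-0.0, 0.0004, 0.0006] [0.04, -0.3, -0.22]
7.15 [ 0.5018 -0.1849  0.0942] [ 3.117  0.006 -0.374] 0.012
7.2 [ 0.5014 -0.185   0.0942] [ 3.117  0.006 -0.375] 0.01
```

View pics/w8c.png

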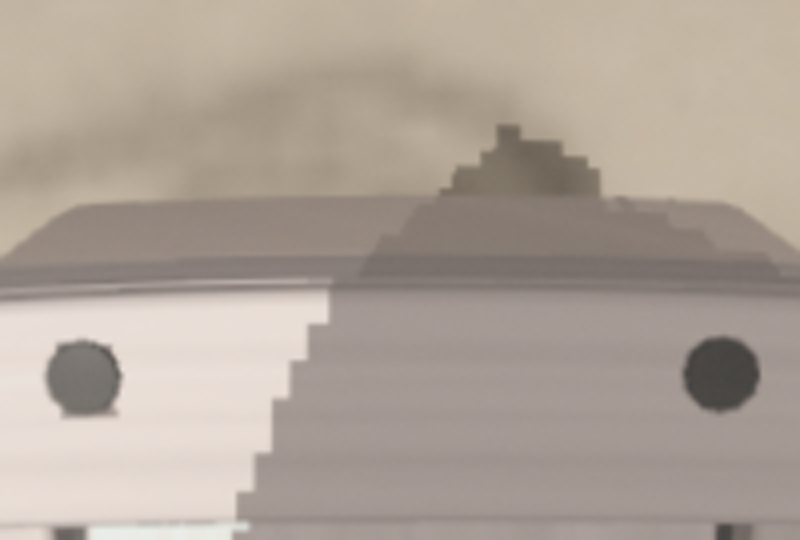

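View pics/d8c.png

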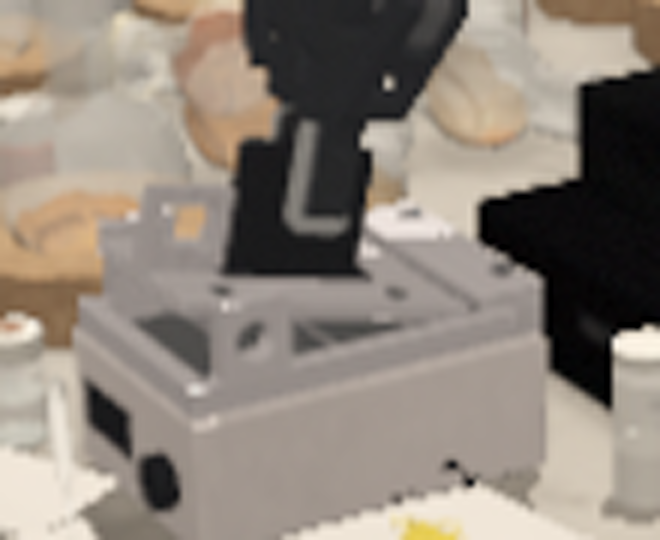

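Request:
drive_tool([
  {"linear":[0.005,0,-0.001],"dr":[0,0,0],"jaw":1},
  {"linear":[0.004,0,-0.001],"dr":[0,0,0],"jaw":1},
  {"linear":[0,0,0],"dr":[0,0,0],"jaw":1},
])

```text
clock: 7.62
tcp_pos: [0.5106, -0.185, 0.0938]
orientation: [3.117, 0.006, -0.377]
contact_force: [0.3, -0.1, -2.5]
grip_width: 0.0108
```

```bash
python3 seat.py 53 2 14 1
```

```text
target [ 0.5106 -0.1852  0.0936]
now 7.62 [ 0.5106 -0.185   0.0938] [ 0.2  13.79 -0.09] F [ 0.3 -0.1 -2.5] w 0.0108
[0.0001, 0.0003, 0.0001] [0.03, -0.21, -0.25]
```

```bash
python3 seat.py 55.5 1.5 7 3;python3 seat.py 55.5 1 0 6
```

```text
target [ 0.509  -0.1853  0.0873]
now 7.62 [ 0.5106 -0.185   0.0938] [ 0.2  13.79 -0.09] F [ 0.3 -0.1 -2.5] w 0.0108
[0.0, 0.0001, 0.0022] [0.02, 2.26, -0.08]
[-0.0001, 0.0001, 0.0022] [0.02, 2.26, -0.08]
[-0.0002, 0.0001, 0.0022] [0.02, 2.26, -0.08]
target [ 0.5056 -0.1853  0.0805]
now 7.62 [ 0.5106 -0.185   0.0938] [ 0.2  13.79 -0.09] F [ 0.3 -0.1 -2.5] w 0.0108
[-0.0003, 0.0, 0.0023] [0.01, 2.3, -0.04]
[-0.0004, 0.0, 0.0023] [0.01, 2.3, -0.04]
[-0.0005, 0.0, 0.0023] [0.01, 2.3, -0.04]
[-0.0006, 0.0, 0.0023] [0.01, 2.3, -0.04]
[-0.0006, 0.0, 0.0023] [0.01, 2.3, -0.04]
[-0.0007, 0.0, 0.0022] [0.01, 2.3, -0.04]
```

Request:
drive_tool([
  {"linear":[0.0005,0,0.0022],"dr":[0,2.3,0],"jaw":1},
  {"linear":[0,0,0.0022],"dr":[0,2.3,0],"jaw":1},
  {"linear":[0,0,0.0022],"dr":[0,2.3,0],"jaw":1},
  {"linear":[0,0,0],"dr":[0,0,0],"jaw":1},
])

```text
clock: 8.12
tcp_pos: [0.5087, -0.1851, 0.0869]
orientation: [3.134, 0.006, -0.188]
contact_force: [0.0, 1.2, -2.7]
grip_width: 0.0106
```

```bash
python3 seat.py 55.5 1 0 3
```

```text
target [ 0.5056 -0.1853  0.0805]
now 8.12 [ 0.5087 -0.1851  0.0869] [ 0.21  6.85 -0.08] F [ 0.   1.2 -2.7] w 0.0106
[-0.0008, 0.0, 0.0022] [0.02, 2.28, -0.08]
[-0.0009, 0.0, 0.0022] [0.02, 2.28, -0.08]
[-0.0009, 0.0, 0.0022] [0.02, 2.28, -0.08]
```

Request:
drive_tool([
  {"linear":[-0.0008,0,0.0022],"dr":[0,2.3,0],"jaw":1},
  {"linear":[-0.0009,0,0.0022],"dr":[0,2.3,0],"jaw":1},
  {"linear":[-0.0009,0,0.0022],"dr":[0,2.2,0],"jaw":1},
  {"linear":[0,0,0],"dr":[0,0,0],"jaw":1},
])

```text
clock: 8.62
tcp_pos: [0.5064, -0.1853, 0.0808]
orientation: [3.14, 0.007, -0.001]
contact_force: [0.4, -0.7, -1.4]
grip_width: 0.0104
```

```bash
python3 seat.py 55.5 0 0 1; python3 snap.py d9 side; python3 snap.py w9; python3 -c "
import cv2
d=cv2.imread('pics/d9.png'); cv2.imwrite('pics/d9c.png',cv2.resize(d[170:260,230:340],None,fx=6,fy=6,interpolation=cv2.INTER_CUBIC))"
```

```text
target [ 0.5056 -0.1853  0.0795]
now 8.62 [ 0.5064 -0.1853  0.0808] [ 0.26  0.03 -0.09] F [ 0.4 -0.7 -1.4] w 0.0104
[-0.0008, 0.0, 0.0013] [0.09, 0.03, -0.19]
8.625 [ 0.5064 -0.1853  0.0808] [ 3.14e+00  7.00e-03 -1.00e-03] 0.031
8.675 [ 0.5069 -0.1852  0.0809] [ 3.14e+00  8.00e-03 -1.00e-03] 0.014
```

View pics/d9c.png

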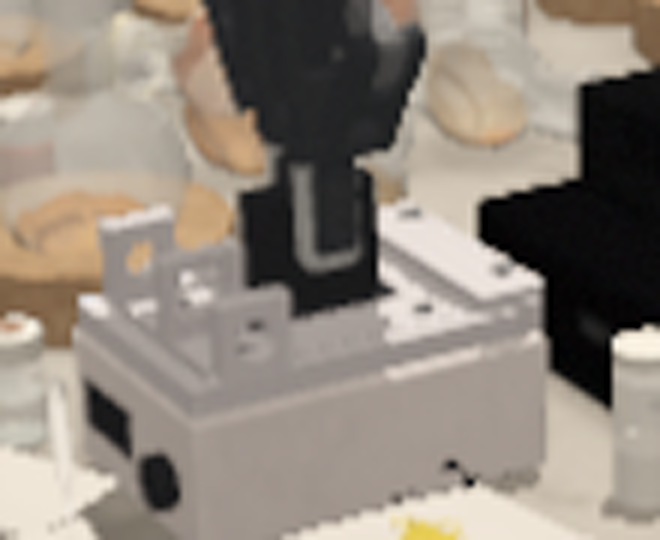

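View pics/w9.png

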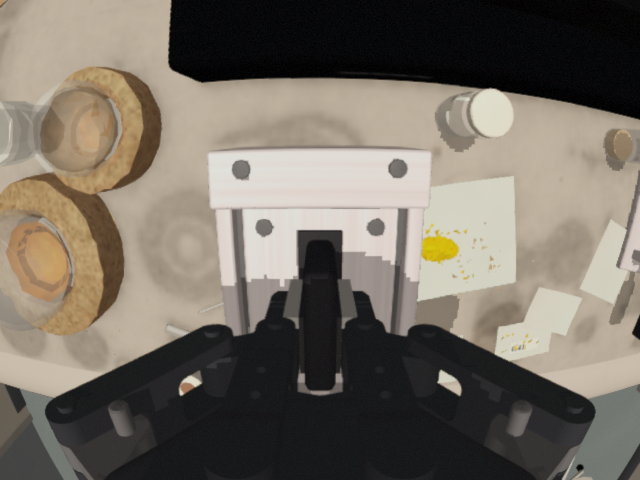

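Request:
drive_tool([
  {"linear":[0,0,0.0015],"dr":[0,0,0],"jaw":1},
  {"linear":[0,0,0],"dr":[0,0,0],"jaw":1},
])

```text
clock: 8.98
tcp_pos: [0.5069, -0.1852, 0.0791]
orientation: [3.14, 0.01, -0.005]
contact_force: [-1.9, -0.3, -0.6]
grip_width: 0.0106
```

```bash
python3 seat.py 55.5 0 0 1
```

```text
target [ 0.5056 -0.1853  0.0795]
now 8.97 [ 0.5069 -0.1852  0.0791] [ 0.35  0.17 -0.11] F [-1.9 -0.3 -0.6] w 0.0106
[-0.0014, 0.0001, -0.0003] [0.11, 0.17, -0.1]
```

Request:
drive_tool([
  {"linear":[0,0,0.0015],"dr":[0,0,0],"jaw":1},
  {"linear":[0,0,0],"dr":[0,0,0],"jaw":1},
])

```text
clock: 9.22
tcp_pos: [0.507, -0.1853, 0.0791]
orientation: [3.141, 0.009, -0.005]
contact_force: [-0.5, 0.5, -2.1]
grip_width: 0.0108
```

```bash
python3 seat.py 55.5 0 0 1
```

```text
target [ 0.5056 -0.1853  0.0795]
now 9.22 [ 0.507  -0.1853  0.0791] [ 0.33  0.2  -0.05] F [-0.5  0.5 -2.1] w 0.0108
[-0.0014, 0.0, -0.0004] [0.05, 0.2, -0.12]
```

Request:
drive_tool([
  {"linear":[0,0,0.0025],"dr":[0,0,0],"jaw":1},
  {"linear":[0,0,0.0015],"dr":[0,0,0],"jaw":1},
  {"linear":[0,0,0],"dr":[0,0,0],"jaw":1},
])

```text
clock: 9.6
tcp_pos: [0.507, -0.1852, 0.0792]
orientation: [-3.14, -0.009, 0.005]
contact_force: [-1.8, -0.1, -3.3]
grip_width: 0.0105
```

```bash
python3 seat.py 55.5 0 0 1
```

```text
target [ 0.5056 -0.1853  0.0795]
now 9.6 [ 0.507  -0.1852  0.0792] [0.31 0.18 0.11] F [-1.8 -0.1 -3.3] w 0.0105
[-0.0014, 0.0, -0.0003] [-0.11, 0.18, -0.14]
```

Request:
drive_tool([
  {"linear":[0,0,0],"dr":[0,0,0],"jaw":0.6},
  {"linear":[0,0,0],"dr":[0,0,0],"jaw":0.5},
  {"linear":[0,0,0],"dr":[0,0,0],"jaw":0.5},
])

```text
clock: 9.98
tcp_pos: [0.5091, -0.1853, 0.0794]
orientation: [-3.141, -0.009, -0.0]
contact_force: [-0.4, -0.0, 0.1]
grip_width: 0.0427
```

```bash
python3 seat.py 55.5 0 0 1; python3 snap.py d10 side; python3 -c "
import cv2
d=cv2.imread('pics/d10.png'); cv2.imwrite('pics/d10c.png',cv2.resize(d[170:260,230:340],None,fx=6,fy=6,interpolation=cv2.INTER_CUBIC))"
```

```text
target [ 0.5056 -0.1853  0.0795]
now 9.97 [ 0.5091 -0.1853  0.0794] [ 0.34 -0.02  0.05] F [-0.4 -0.   0.1] w 0.0427
[-0.0035, -0.0, -0.0001] [-0.05, -0.02, -0.11]
9.975 [ 0.5091 -0.1853  0.0794] [-3.141 -0.009 -0.   ] 0.006
```

View pics/d10c.png

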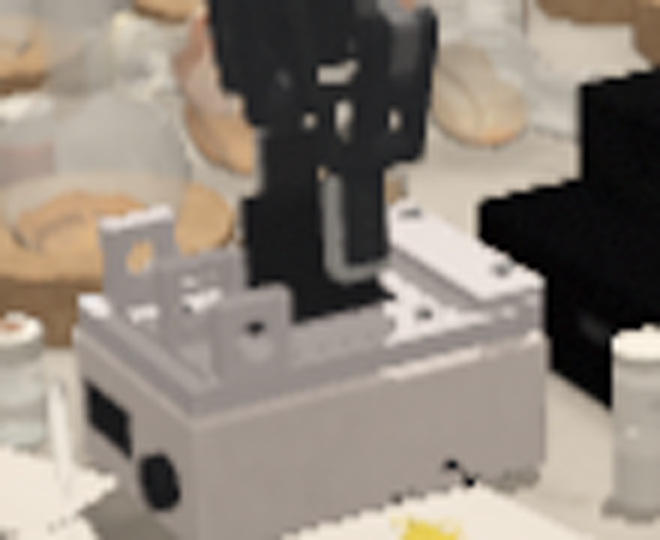

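Request:
drive_tool([
  {"linear":[0,0,-0.02],"dr":[0,0,0],"jaw":0.5},
  {"linear":[0,0,-0.03],"dr":[0,0,0],"jaw":0.4},
  {"linear":[0,0,-0.04],"dr":[0,0,0],"jaw":0.3},
  {"linear":[-0.006,0.02,-0.01],"dr":[0,0,0],"jaw":0.3},
  {"linear":[-0.008,0.045,0],"dr":[0,0,2],"jaw":0.3},
  {"linear":[-0.008,0.045,0],"dr":[0,0,2],"jaw":0.3},
  {"linear":[-0.008,0.045,0],"dr":[0,0,2],"jaw":0.3},
  {"linear":[-0.006,0.04,0],"dr":[0,0,2],"jaw":0.3},
])

```text
clock: 11.02
tcp_pos: [0.4636, -0.3834, 0.1788]
orientation: [-3.133, 0.206, 0.005]
contact_force: [0.8, -0.2, 0.3]
grip_width: 0.0598
```

```bash
python3 plan.py .4594 -.4468 .12 -9.35 0 3
```

```text
now 11.03 [ 0.4636 -0.3834  0.1788] [-7.52  0.18  0.09] F [ 0.8 -0.2  0.3] w 0.0598
[0.0014, 0.0212, 0.0196] [-0.03, 0.06, 0.61]
[0.0016, 0.0211, 0.0196] [-0.03, 0.06, 0.61]
[0.0018, 0.0211, 0.0196] [-0.03, 0.06, 0.61]
```

Request:
drive_tool([
  {"linear":[0.0005,0.015,0.015],"dr":[0,0,0.6],"jaw":0.3},
  {"linear":[0.001,0.02,0.02],"dr":[0,0,0.6],"jaw":0.3},
  {"linear":[0.001,0.015,0.02],"dr":[0,0,0],"jaw":0.3},
  {"linear":[0,0,0],"dr":[0,0,0],"jaw":0.3},
])

```text
clock: 11.52
tcp_pos: [0.4542, -0.4366, 0.1167]
orientation: [-3.128, 0.248, 0.013]
contact_force: [-0.3, 0.6, 0.5]
grip_width: 0.0603
```

```bash
python3 plan.py .4594 -.4468 .023 -9.35 0 4; python3 snap.py w11
```

```text
now 11.53 [ 0.4542 -0.4366  0.1167] [-9.06  0.51  0.19] F [-0.3  0.6  0.5] w 0.0603
[0.0019, 0.0024, 0.0234] [-0.05, 0.13, 0.07]
[0.0018, 0.0024, 0.0234] [-0.05, 0.13, 0.07]
[0.0018, 0.0024, 0.0234] [-0.05, 0.13, 0.07]
[0.0017, 0.0023, 0.0234] [-0.05, 0.13, 0.07]
11.525 [ 0.4542 -0.4366  0.1167] [-3.128  0.248  0.013] 0.014
```

View pics/w11.png

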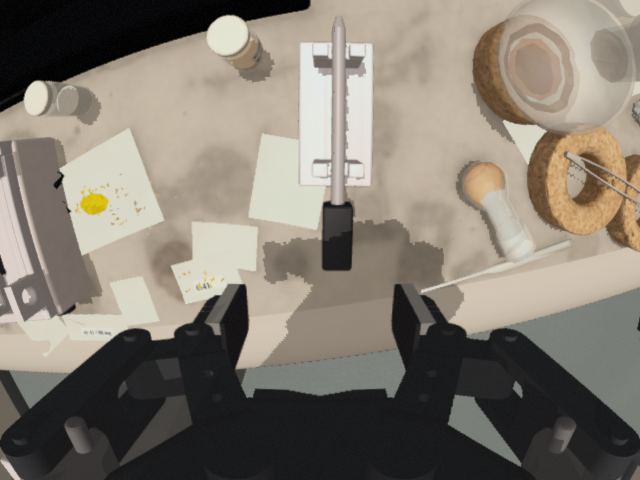

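Run:
```python
from h import *; import pickle
W=pickle.load(open("pics/w11.pkl","rb"))
pts=[(339,17,(76,0,42)),(338,204,(-36,0,51)),(337.5,269,(-76,0,51))]
p,r=fit([(W,True,pts)],[.516,-.456,-.16]);print(p,np.degrees(p[2]),r.round(1).tolist())
print(place(p,[[-.058,0,0]]))
```

```text
[ 0.51736451 -0.45715541 -0.16306158] -9.34274044497922 [[-0.1, -2.2], [0.4, 0.1], [-0.3, 1.1]]
[[ 0.46013389 -0.44773969  0.        ]]
```

Request:
drive_tool([
  {"linear":[0.003,0.004,0.02],"dr":[0,0,0],"jaw":0.3},
  {"linear":[0.003,0.004,0.025],"dr":[0,0.3,0.3],"jaw":0.3},
  {"linear":[0.002,0.002,0.025],"dr":[0,0.2,0],"jaw":0.3},
  {"linear":[0,0,0.015],"dr":[0,0,0],"jaw":0.3},
  {"linear":[0,0,0],"dr":[0,0,0],"jaw":0.3},
])

```text
clock: 12.2
tcp_pos: [0.4649, -0.4431, 0.0287]
orientation: [-3.127, 0.245, -0.007]
contact_force: [-0.3, -1.1, 1.1]
grip_width: 0.06
```

```bash
python3 plan.py .460 -.4475 .023 -9.35 0 1
```

```text
now 12.2 [ 0.4649 -0.4431  0.0287] [-8.95 -0.22  0.31] F [-0.3 -1.1  1.1] w 0.06
[-0.0042, 0.0051, 0.0056] [-0.31, -0.22, 0.4]
```

Request:
drive_tool([
  {"linear":[-0.004,0.005,0.0055],"dr":[-0.3,-0.2,0.4],"jaw":0.3},
  {"linear":[0,0,0],"dr":[0,0,0],"jaw":0.3},
  {"linear":[0,0,0],"dr":[0,0,0],"jaw":0.3},
])

```text
clock: 12.58
tcp_pos: [0.4609, -0.4485, 0.0248]
orientation: [3.129, -0.256, 0.004]
contact_force: [-0.1, -0.2, 0.0]
grip_width: 0.0599
```

```bash
python3 plan.py .460 -.4475 .023 -9.35 0 1
```

```text
now 12.57 [ 0.4609 -0.4485  0.0248] [-9.37 -0.17 -0.1 ] F [-0.1 -0.2  0. ] w 0.0599
[-0.0011, -0.0008, 0.0018] [0.1, -0.17, -0.02]
```

Close, then lift straight up.

Request:
drive_tool([
  {"linear":[0,0,0.001],"dr":[0,0,0],"jaw":1},
  {"linear":[0,0,0],"dr":[0,0,0],"jaw":1},
  {"linear":[0,0,0],"dr":[0,0,0],"jaw":1},
  {"linear":[0,0,0],"dr":[0,0,0],"jaw":1},
], force=80)

```text
clock: 13.08
tcp_pos: [0.4614, -0.449, 0.0249]
orientation: [3.128, -0.256, 0.007]
contact_force: [0.2, 0.6, -0.6]
grip_width: 0.0168
```

```bash
python3 plan.py .460 -.4475 .023 -9.35 0 1
```

```text
now 13.07 [ 0.4614 -0.449   0.0249] [-9.37 -0.26 -0.15] F [ 0.2  0.6 -0.6] w 0.0168
[-0.0016, -0.0013, 0.0018] [0.15, -0.26, -0.02]
```

Request:
drive_tool([
  {"linear":[0,0,-0.01],"dr":[0,0,0],"jaw":1},
  {"linear":[0,0,-0.03],"dr":[0,0,0],"jaw":1},
  {"linear":[0,0,-0.04],"dr":[0,0,0],"jaw":1},
  {"linear":[0,0,-0.03],"dr":[0,0,0],"jaw":1},
  {"linear":[0,0,0],"dr":[0,0,0],"jaw":1},
])

```text
clock: 13.7
tcp_pos: [0.4606, -0.4484, 0.1396]
orientation: [3.129, -0.257, 0.006]
contact_force: [0.5, 1.0, -1.0]
grip_width: 0.0166
```

```bash
python3 plan.py .460 -.40 .14 89 0 10; python3 snap.py w12; python3 snap.py d12 side;  python3 -c "
import cv2
d=cv2.imread('pics/d12.png'); cv2.imwrite('pics/d12c.png',cv2.resize(d[150:330,230:430],None,fx=3.3,fy=3.3,interpolation=cv2.INTER_CUBIC))"
```

```text
now 13.7 [ 0.4606 -0.4484  0.1396] [-9.38 -0.21 -0.12] F [ 0.5  1.  -1. ] w 0.0166
[-0.0008, -0.0048, -0.0001] [0.03, -0.01, -9.84]
[-0.0, -0.0048, -0.0001] [0.03, -0.01, -9.84]
[0.0008, -0.0048, -0.0001] [0.03, -0.01, -9.84]
[0.0016, -0.0046, -0.0001] [0.03, -0.01, -9.84]
[0.0024, -0.0042, -0.0] [0.03, -0.01, -9.84]
[0.0031, -0.0038, -0.0] [0.03, -0.01, -9.84]
[0.0037, -0.0032, -0.0] [0.03, -0.01, -9.84]
[0.0041, -0.0025, -0.0] [0.03, -0.01, -9.84]
[0.0045, -0.0018, -0.0] [0.03, -0.01, -9.84]
[0.0047, -0.001, -0.0] [0.03, -0.01, -9.84]
13.7 [ 0.4606 -0.4484  0.1396] [ 3.129 -0.257  0.006] 0.03
13.75 [ 0.4601 -0.4477  0.1381] [ 3.13e+00 -2.57e-01  3.00e-03] 0.032
```

View pics/w12.png

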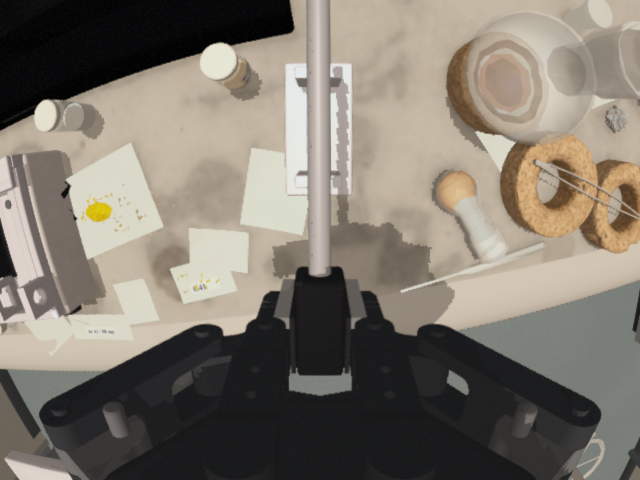

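View pics/d12c.png

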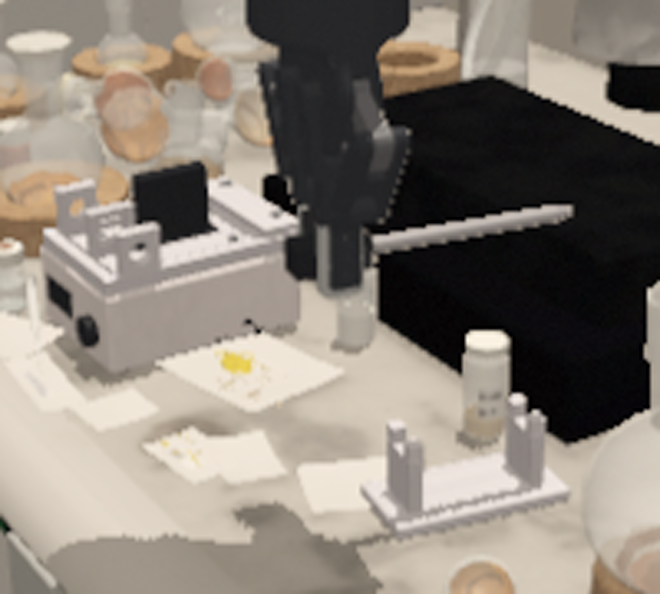

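Request:
drive_tool([
  {"linear":[0,-0.004,0],"dr":[0,0,-10],"jaw":1},
  {"linear":[0,-0.005,0],"dr":[0,0,-10],"jaw":1},
  {"linear":[0.001,-0.005,0],"dr":[0,0,-10],"jaw":1},
  {"linear":[0.0015,-0.005,0],"dr":[0,0,-10],"jaw":1},
  {"linear":[0.0025,-0.004,0],"dr":[0,0,-10],"jaw":1},
  {"linear":[0.003,-0.004,0],"dr":[0,0,-10],"jaw":1},
  {"linear":[0.0035,-0.003,0],"dr":[0,0,-10],"jaw":1},
  {"linear":[0.004,-0.002,0],"dr":[0,0,-10],"jaw":1},
])

```text
clock: 14.8
tcp_pos: [0.4527, -0.4014, 0.124]
orientation: [-2.503, -1.862, 0.01]
contact_force: [-0.3, -0.0, -1.2]
grip_width: 0.0164
```

```bash
python3 plan.py .4617 -.400 .09 90.45 0 3
```

```text
now 14.8 [ 0.4527 -0.4014  0.124 ] [73.28 -0.46  1.24] F [-0.3 -0.  -1.2] w 0.0164
[0.0012, 0.003, 0.0113] [-0.39, -0.21, -5.72]
[0.001, 0.003, 0.0113] [-0.39, -0.21, -5.72]
[0.0007, 0.003, 0.0113] [-0.39, -0.21, -5.72]
```

Request:
drive_tool([
  {"linear":[0.001,0.003,0.002],"dr":[-0.4,-0.2,-5.5],"jaw":1},
  {"linear":[0.001,0.003,0.004],"dr":[-0.4,-0.2,-5],"jaw":1},
  {"linear":[0,0.003,0.004],"dr":[-0.3,-0.1,-3.5],"jaw":1},
  {"linear":[0,0,0],"dr":[0,0,0],"jaw":1},
])

```text
clock: 15.3
tcp_pos: [0.4588, -0.3976, 0.1074]
orientation: [-2.253, -2.17, -0.001]
contact_force: [0.2, -0.7, -0.6]
grip_width: 0.0167
```

```bash
python3 plan.py .4617 -.400 .060 90.45 0 3;python3 snap.py w13
```

```text
now 15.3 [ 0.4588 -0.3976  0.1074] [87.85 -0.55  0.52] F [ 0.2 -0.7 -0.6] w 0.0167
[-0.0009, 0.0011, 0.0158] [-0.17, -0.19, -0.86]
[-0.0009, 0.0011, 0.0158] [-0.17, -0.19, -0.86]
[-0.0008, 0.001, 0.0158] [-0.17, -0.19, -0.86]
15.3 [ 0.4588 -0.3976  0.1074] [-2.253e+00 -2.170e+00 -1.000e-03] 0.006
```

View pics/w13.png

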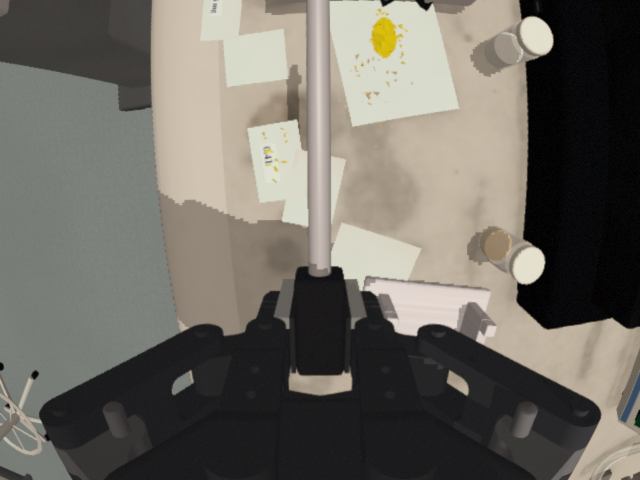

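Request:
drive_tool([
  {"linear":[-0.001,0.001,0.015],"dr":[-0.2,-0.2,-0.9],"jaw":1},
  {"linear":[-0.001,0.001,0.015],"dr":[-0.2,-0.2,-0.9],"jaw":1},
  {"linear":[0,0.001,0.015],"dr":[-0.1,-0.2,-0.8],"jaw":1},
  {"linear":[0,0,0],"dr":[0,0,0],"jaw":1},
])

```text
clock: 15.85
tcp_pos: [0.4605, -0.3989, 0.0578]
orientation: [-2.211, -2.23, 0.002]
contact_force: [0.4, -0.0, -0.9]
grip_width: 0.0167
```

```bash
python3 plan.py .4617 -.395 .060 90.45 0 1;python3 snap.py s14 scene; python3 snap.py d14 side;  python3 -c "
import cv2
d=cv2.imread('pics/d14.png'); cv2.imwrite('pics/d14c.png',cv2.resize(d[190:290,220:340],None,fx=6,fy=6,interpolation=cv2.INTER_CUBIC))
d=cv2.imread('pics/s14.png'); cv2.imwrite('pics/s14c.png',cv2.resize(d[170:290,240:380],None,fx=5,fy=5,interpolation=cv2.INTER_CUBIC))"
```

```text
now 15.85 [ 0.4605 -0.3989  0.0578] [90.49 -0.    0.12] F [ 0.4 -0.  -0.9] w 0.0167
[0.0038, 0.0012, -0.0022] [-0.12, -0.0, 0.04]
15.85 [ 0.4605 -0.3989  0.0578] [-2.211e+00 -2.230e+00  2.000e-03] 0.014
15.9 [ 0.4609 -0.3993  0.0585] [-2.212e+00 -2.230e+00  2.000e-03] 0.021
```

View pics/d14c.png

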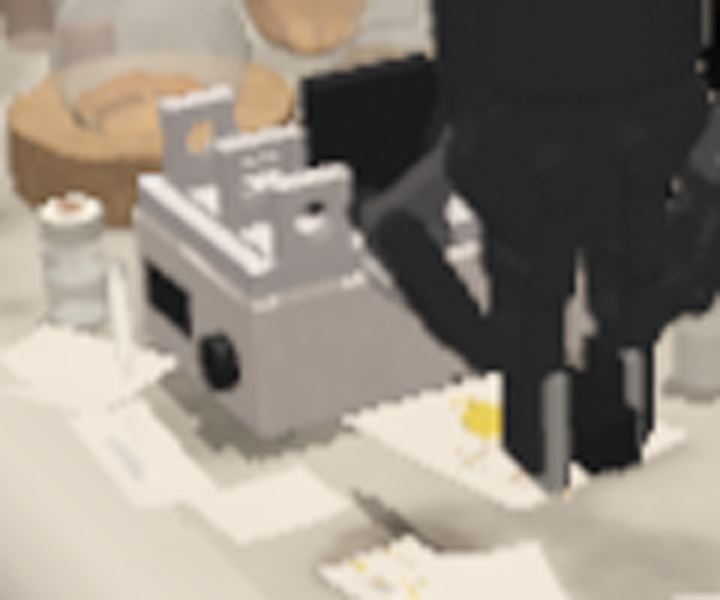

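View pics/s14c.png

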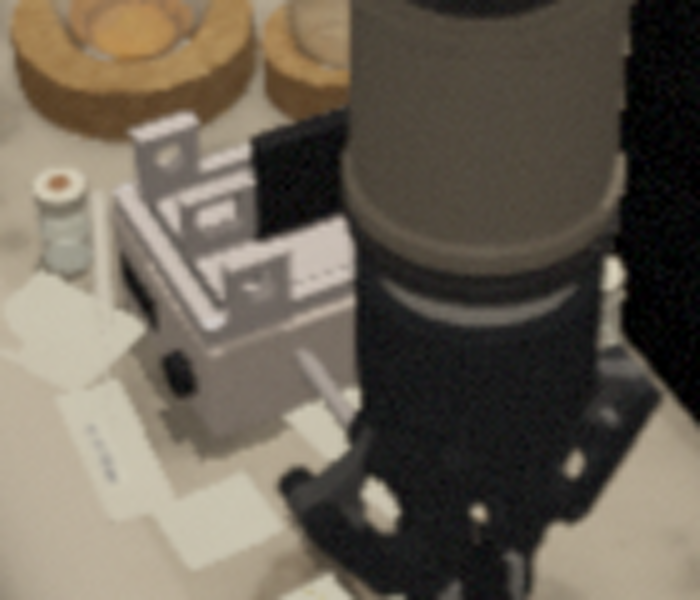

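Run:
```python
from h import *; from bench import viewer
S=viewer.calibration("scene")
tip=np.array([.4605-.134*.0085,-.3989+.1325,.0578+.0171])
hole=np.array([.4617,-.2329,.077]); 
print(proj(S,[tip,hole,hole+[.001,0,0],hole+[0,0,.001],hole+[0,.001,0]]))
print(tip)
```

```text
[[300.12979517 239.02783836]
 [293.70145492 226.9209171 ]
 [294.17209668 226.75680524]
 [293.67999189 226.54522526]
 [293.48252573 226.60290166]]
[ 0.459361 -0.2664    0.0749  ]
```

Request:
drive_tool([
  {"linear":[0.01,0,-0.001],"dr":[0,0,0],"jaw":1},
  {"linear":[0.015,0,-0.001],"dr":[0,0,0],"jaw":1},
  {"linear":[0,0,0],"dr":[0,0,0],"jaw":1},
])

```text
clock: 16.32
tcp_pos: [0.4621, -0.3728, 0.0628]
orientation: [2.21, 2.229, -0.0]
contact_force: [-0.0, 0.1, -0.3]
grip_width: 0.0169
```

```bash
python3 plan.py .4617 -.373 .060 90.45 0 1;python3 snap.py s15 scene;python3 snap.py d15 side;  python3 -c "
import cv2
d=cv2.imread('pics/s15.png'); cv2.imwrite('pics/s15c.png',cv2.resize(d[190:250,255:325],None,fx=10,fy=10,interpolation=cv2.INTER_CUBIC))
d=cv2.imread('pics/d15.png'); cv2.imwrite('pics/d15c.png',cv2.resize(d[195:255,235:305],None,fx=10,fy=10,interpolation=cv2.INTER_CUBIC))"
python3 - <<'E'
from h import *; import pickle
from scipy.spatial.transform import Rotation as Rn
W=pickle.load(open("pics/w12.pkl","rb"))
R_=Rn.from_euler('ZYX',[-9.38,-.21,-.12],degrees=True); t=np.array([.4606,-.4484,.1396])
for a in (.022,.06,.1,.12): print(a,proj(W,t+R_.apply([[a,0,.0171],[a,.001,.0171]]),True).round(1).tolist())
E
```

```text
now 16.32 [ 0.4621 -0.3728  0.0628] [90.48  0.14 -0.12] F [-0.   0.1 -0.3] w 0.0169
[-0.0002, -0.0004, 0.0028] [0.12, 0.14, 0.03]
16.325 [ 0.4621 -0.3728  0.0628] [ 2.21   2.229 -0.   ] 0.017
16.375 [ 0.4621 -0.3738  0.0629] [ 2.210e+00  2.227e+00 -1.000e-03] 0.016
0.022 [[320.1, 267.1], [317.3, 267.1]]
0.06 [[320.0, 160.2], [317.1, 160.2]]
0.1 [[320.0, 44.1], [317.0, 44.1]]
0.12 [[319.9, -8.8], [317.0, -8.8]]
```

View pics/s15c.png

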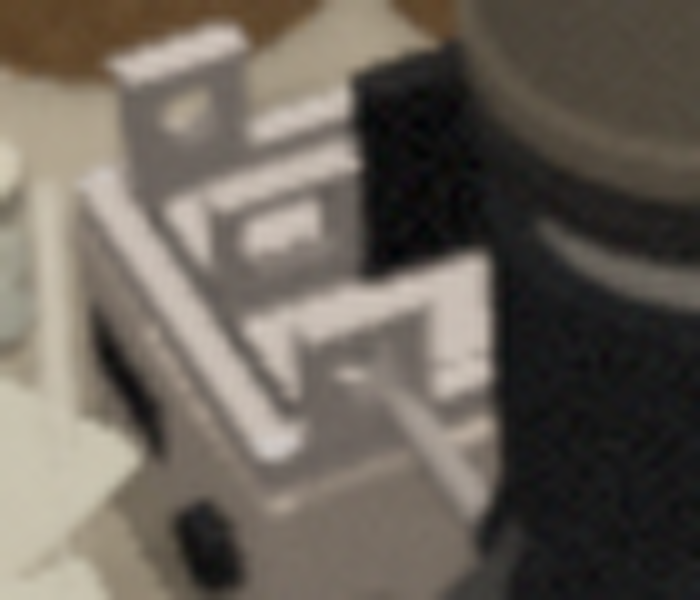

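View pics/d15c.png

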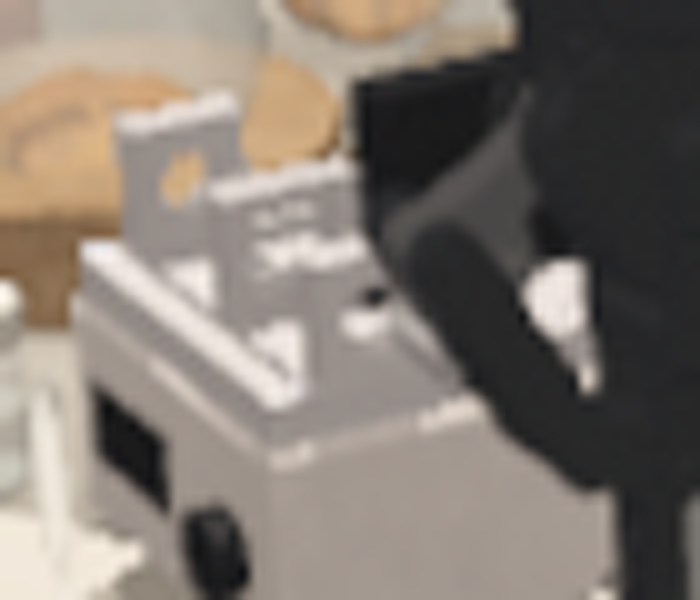

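Run:
```python
from h import *; from bench import viewer
import cv2
t=np.array([.4621,-.3733,.0628+.0171])
hole=np.array([.4617,-.2329,.077])
for cam,n,o in(("scene","s15",(255,190)),("side","d15",(235,195))):
    C=viewer.calibration(cam); im=cv2.imread(f"pics/{n}.png")
    x0,y0=o; im=cv2.resize(im[y0:y0+60,x0:x0+70],None,fx=10,fy=10,interpolation=cv2.INTER_CUBIC)
    def P(X): return (proj(C,X)-o+.5)*10-.5
    rod=np.array([t+[-.0085*a,a,0] for a in np.linspace(.022,.1325,12)])
    for q in P(rod): cv2.circle(im,tuple(int(v) for v in q),3,(0,0,255),-1)
    a=np.linspace(0,6.283,40)
    ring=np.array([hole+[.0065*np.cos(u),0,.0065*np.sin(u)] for u in a])
    cv2.polylines(im,[P(ring).astype(int)],True,(0,255,0),1)
    b=hole+np.array([[-.013,0,-.012],[-.013,0,.014],[.013,0,.014],[.013,0,-.012]])
    cv2.polylines(im,[P(b).astype(int)],True,(255,0,0),1)
    cv2.imwrite(f"pics/{n}o.png",im)
```

```text
(no output)
```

View pics/s15o.png

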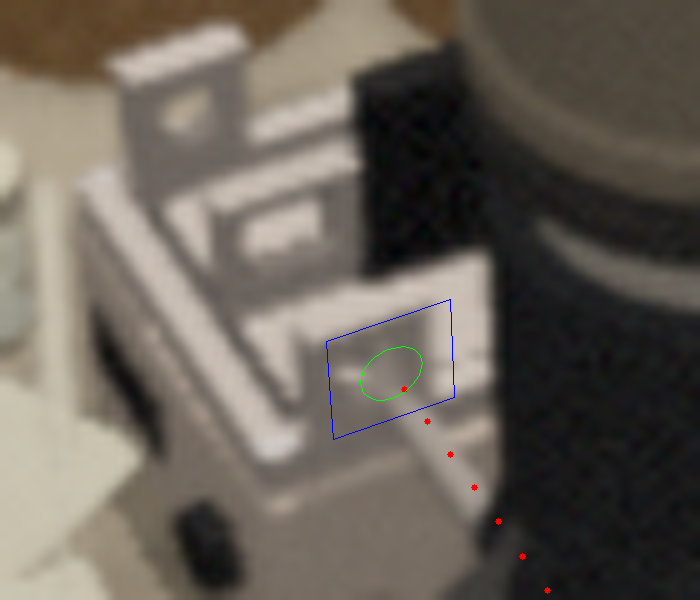

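View pics/d15o.png

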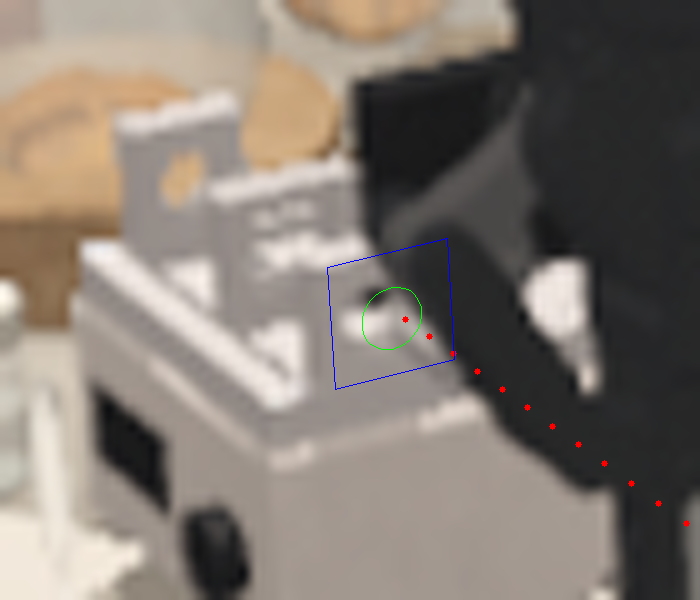

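Request:
drive_tool([
  {"linear":[0,-0.0025,0.003],"dr":[0.1,0.1,0],"jaw":1},
  {"linear":[0,0,0],"dr":[0,0,0],"jaw":1},
])

```text
clock: 16.68
tcp_pos: [0.459, -0.3753, 0.0598]
orientation: [2.213, 2.227, -0.002]
contact_force: [0.0, -0.3, -0.0]
grip_width: 0.0167
```

```bash
cat > ov.py <<'E'
import sys
from h import *; from bench import viewer,monitor
from scipy.spatial.transform import Rotation as R
from snap import snap
n=sys.argv[1]; dx=float(sys.argv[2]) if len(sys.argv)>2 else 0
o=monitor.get_obs(); T=R.from_rotvec(o["orientation"]); t=o["tcp_pos"]
print(t.round(4),(T*R.from_euler('x',180,degrees=True)).as_euler('ZYX',degrees=True).round(2),o["contact_force"].round(1))
for cam in("scene","side"):
    C,f=snap(n+cam,cam); im=np.ascontiguousarray(f[:,:,::-1])
    x0,y0=(255,190) if cam=="scene" else (235,195)
    im=cv2.resize(im[y0:y0+60,x0:x0+70],None,fx=10,fy=10,interpolation=cv2.INTER_CUBIC)
    cv2.imwrite(f"pics/{n}{cam}c.png",im)
E
python3 ov.py a16
```

```text
[ 0.459  -0.3753  0.0598] [ 9.036e+01  1.400e-01 -2.000e-02] [ 0.  -0.3 -0. ]
16.675 [ 0.459  -0.3753  0.0598] [ 2.213e+00  2.227e+00 -2.000e-03] 0.008
16.725 [ 0.4593 -0.3754  0.0599] [ 2.213e+00  2.227e+00 -2.000e-03] 0.004
```

View pics/a16scenec.png

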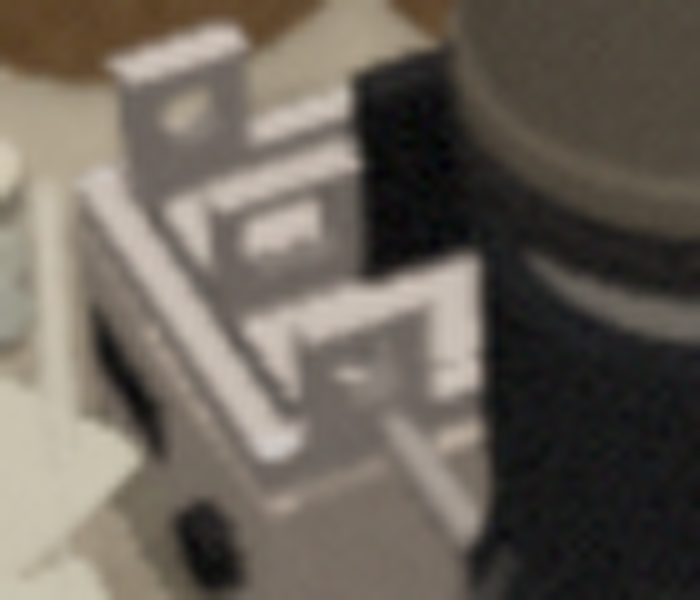

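View pics/a16sidec.png

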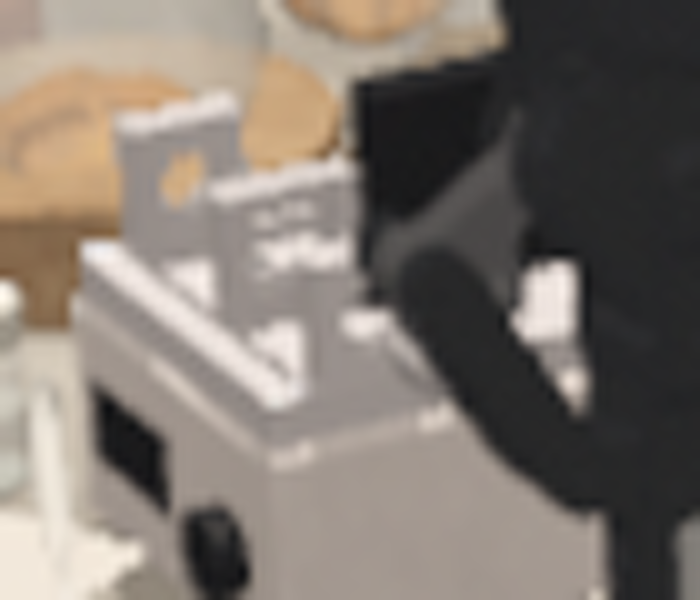

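Request:
drive_tool([
  {"linear":[0.008,0,0],"dr":[0,0,0],"jaw":1},
  {"linear":[0.009,0,0],"dr":[0,0,0],"jaw":1},
  {"linear":[0,0,0],"dr":[0,0,0],"jaw":1},
])

```text
clock: 17.15
tcp_pos: [0.4593, -0.3569, 0.0598]
orientation: [2.213, 2.227, -0.001]
contact_force: [-0.5, 0.2, 0.1]
grip_width: 0.0169
```

```bash
python3 ov.py a17
```

```text
[ 0.4593 -0.3569  0.0598] [ 9.037e+01  1.200e-01 -5.000e-02] [-0.5  0.2  0.1]
17.15 [ 0.4593 -0.3569  0.0598] [ 2.213e+00  2.227e+00 -1.000e-03] 0.011
17.2 [ 0.4593 -0.3574  0.0599] [ 2.213e+00  2.226e+00 -2.000e-03] 0.012
```

View pics/a17scenec.png

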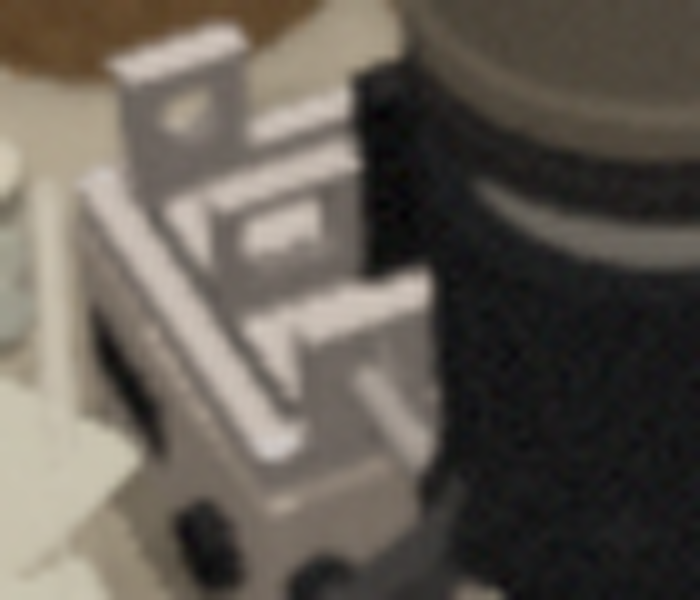

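View pics/a17sidec.png

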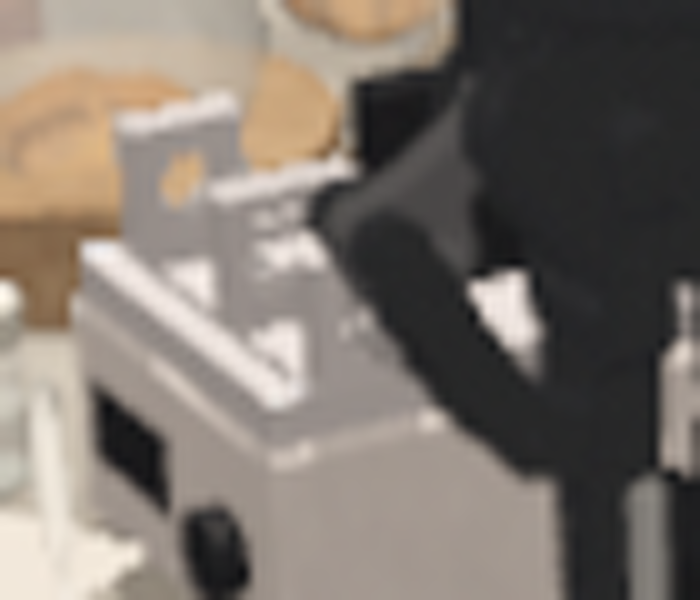

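Request:
drive_tool([
  {"linear":[0.008,0,0],"dr":[0,0,0],"jaw":1},
  {"linear":[0.009,0,0],"dr":[0,0,0],"jaw":1},
  {"linear":[0,0,0],"dr":[0,0,0],"jaw":1},
])

```text
clock: 17.62
tcp_pos: [0.4592, -0.3398, 0.0599]
orientation: [2.213, 2.225, -0.002]
contact_force: [0.4, -0.2, -0.8]
grip_width: 0.0162
```

```bash
python3 ov.py a18
```

```text
[ 0.4592 -0.3398  0.0599] [ 9.031e+01  1.600e-01 -7.000e-02] [ 0.4 -0.2 -0.8]
17.625 [ 0.4592 -0.3398  0.0599] [ 2.213e+00  2.225e+00 -2.000e-03] 0.011
17.675 [ 0.4592 -0.3403  0.06  ] [ 2.214e+00  2.225e+00 -2.000e-03] 0.01
```

View pics/a18scenec.png

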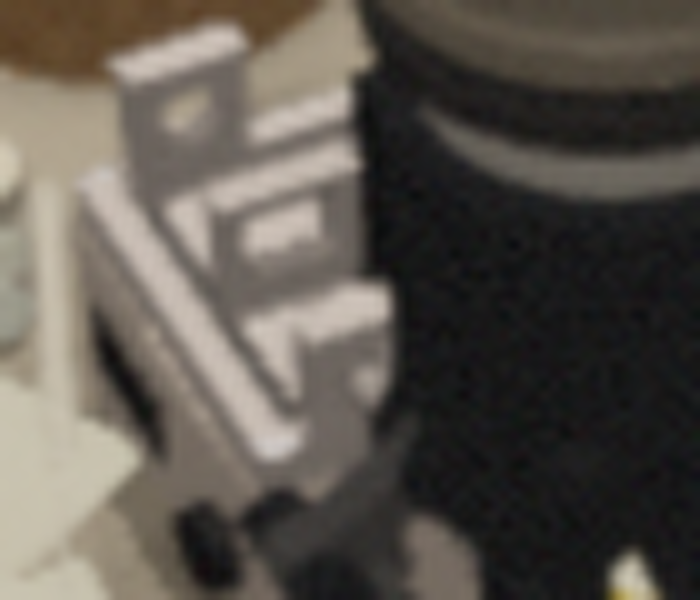

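View pics/a18sidec.png

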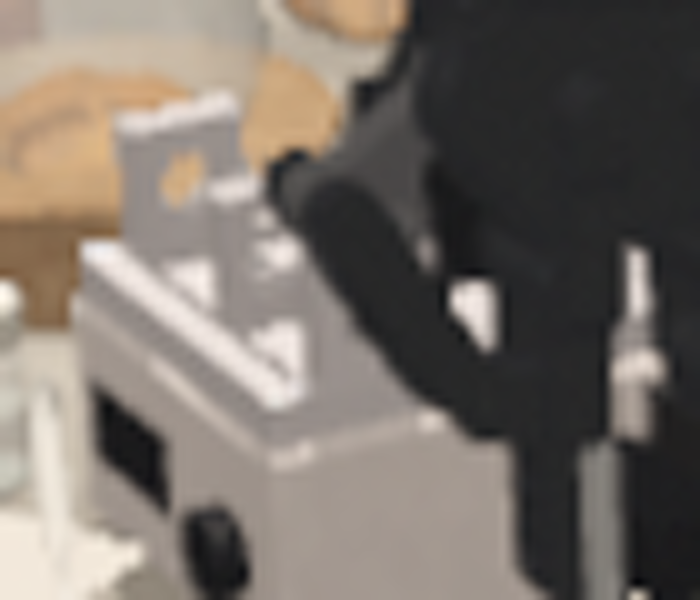

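Request:
drive_tool([
  {"linear":[0.008,0,0],"dr":[0,0,0],"jaw":1},
  {"linear":[0.008,0,0],"dr":[0,0,0],"jaw":1},
  {"linear":[0.008,0,0],"dr":[0,0,-0.1],"jaw":1},
  {"linear":[0,0,0],"dr":[0,0,0],"jaw":1},
])

```text
clock: 18.23
tcp_pos: [0.459, -0.3151, 0.0599]
orientation: [2.212, 2.226, -0.002]
contact_force: [-0.5, 0.1, -0.1]
grip_width: 0.0166
```

```bash
python3 ov.py a19; python3 snap.py w19
```

```text
[ 0.459  -0.3151  0.0599] [ 9.036e+01  2.000e-01 -8.000e-02] [-0.5  0.1 -0.1]
18.225 [ 0.459  -0.3151  0.0599] [ 2.212e+00  2.226e+00 -2.000e-03] 0.01
18.275 [ 0.459  -0.3156  0.06  ] [ 2.212e+00  2.225e+00 -2.000e-03] 0.009
18.325 [ 0.4589 -0.316   0.06  ] [ 2.213  2.224 -0.003] 0.007
```

View pics/a19scenec.png

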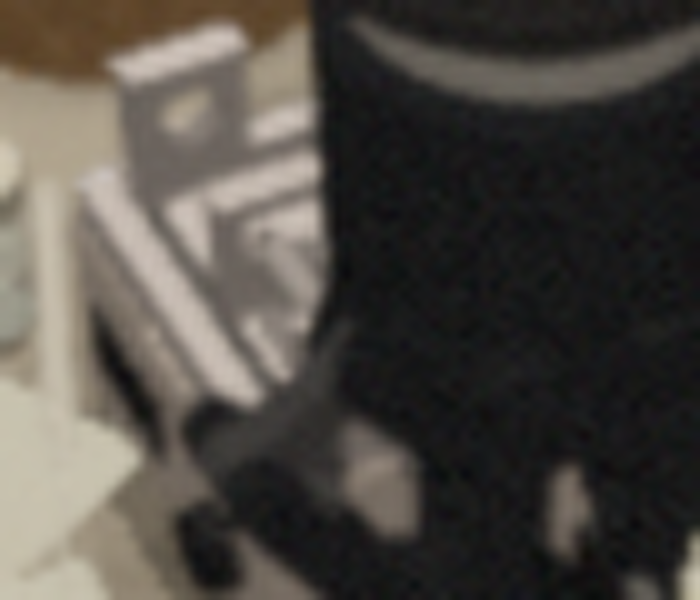

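View pics/w19.png

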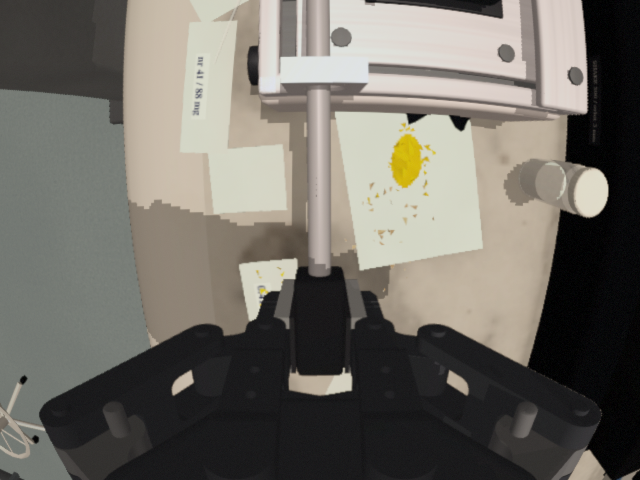

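Request:
drive_tool([
  {"linear":[0.006,0.0015,0],"dr":[0,0,0],"jaw":1},
  {"linear":[0.006,0,0],"dr":[0,0,0],"jaw":1},
  {"linear":[0,0,0],"dr":[0,0,0],"jaw":1},
])

```text
clock: 18.75
tcp_pos: [0.4604, -0.3039, 0.0599]
orientation: [2.214, 2.223, -0.003]
contact_force: [-0.0, -0.0, -0.6]
grip_width: 0.0167
```

```bash
python3 ov.py a20; python3 snap.py w20;python3 -c "
import cv2
d=cv2.imread('pics/w20.png'); cv2.imwrite('pics/w20c.png',cv2.resize(d[0:160,240:440],None,fx=4,fy=3.7,interpolation=cv2.INTER_CUBIC))"
```

```text
[ 0.4604 -0.3039  0.0599] [90.24  0.25 -0.1 ] [-0.  -0.  -0.6]
18.75 [ 0.4604 -0.3039  0.0599] [ 2.214  2.223 -0.003] 0.007
18.8 [ 0.4604 -0.3042  0.06  ] [ 2.214  2.223 -0.003] 0.005
18.85 [ 0.4604 -0.3045  0.06  ] [ 2.214  2.222 -0.003] 0.006
```

View pics/a20scenec.png

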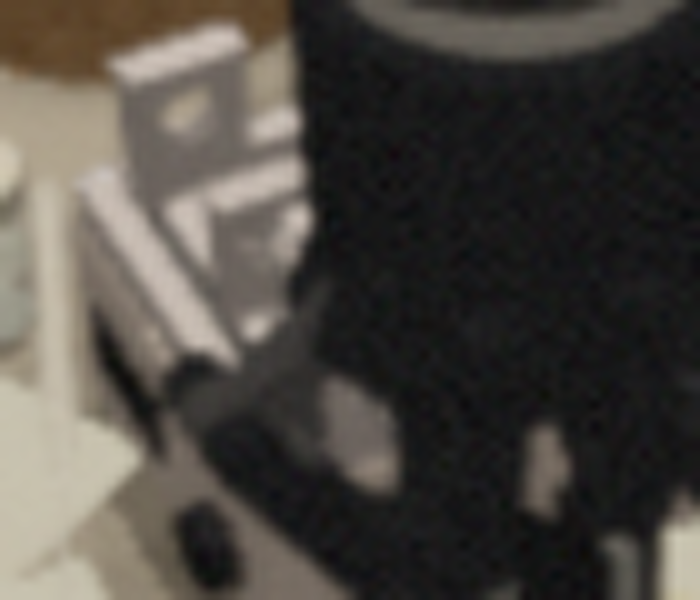

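View pics/w20c.png

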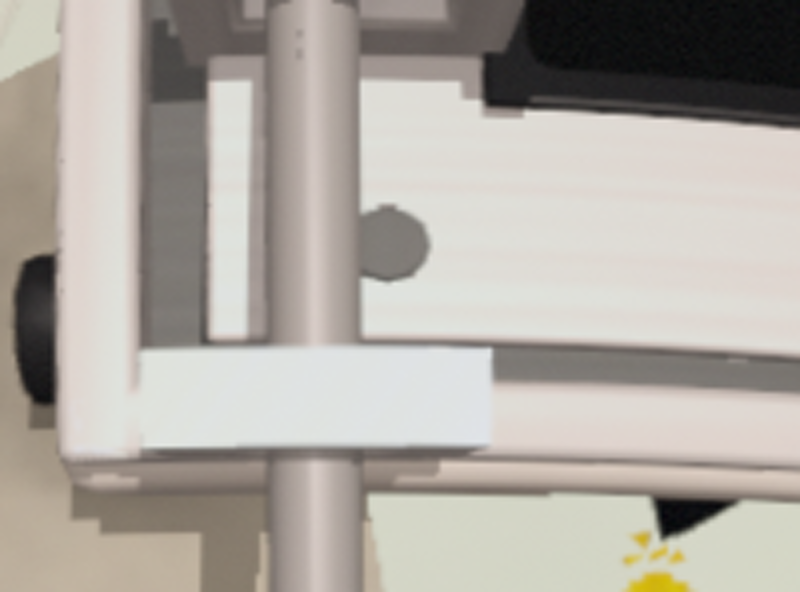

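Request:
drive_tool([
  {"linear":[0.007,0,0],"dr":[0,0,-0.2],"jaw":1},
  {"linear":[0.007,0,0],"dr":[0,0,0],"jaw":1},
  {"linear":[0.007,0,0],"dr":[0,0,0],"jaw":1},
  {"linear":[0,0,0],"dr":[0,0,0],"jaw":1},
])

```text
clock: 19.4
tcp_pos: [0.4601, -0.282, 0.0599]
orientation: [2.21, 2.226, -0.003]
contact_force: [-0.1, 0.2, -0.7]
grip_width: 0.0166
```

```bash
python3 ov.py a21; python3 snap.py w21;python3 -c "
import cv2
d=cv2.imread('pics/w21.png'); cv2.imwrite('pics/w21c.png',cv2.resize(d[0:200,220:420],None,fx=3,fy=3,interpolation=cv2.INTER_CUBIC))"
```

```text
[ 0.4601 -0.282   0.0599] [90.41  0.26 -0.1 ] [-0.1  0.2 -0.7]
19.4 [ 0.4601 -0.282   0.0599] [ 2.21   2.226 -0.003] 0.01
19.45 [ 0.4602 -0.2824  0.0599] [ 2.211  2.225 -0.003] 0.008
19.5 [ 0.4602 -0.2828  0.06  ] [ 2.211  2.225 -0.003] 0.007
```

View pics/a21scenec.png

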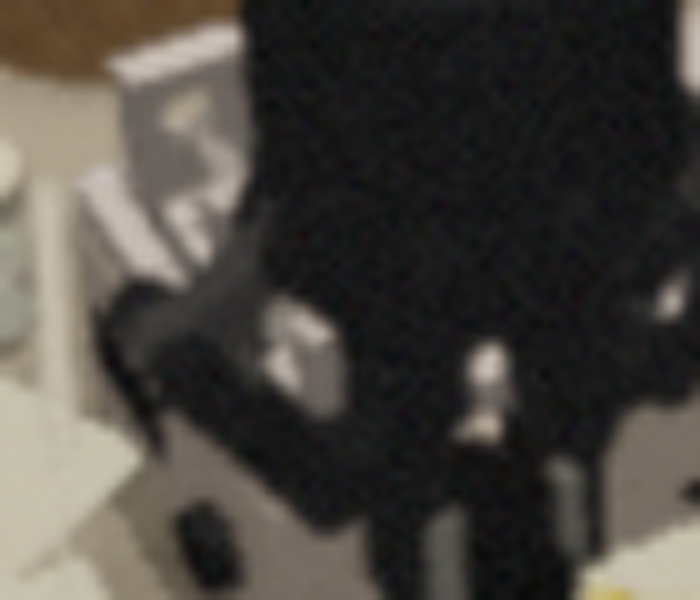

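View pics/w21c.png

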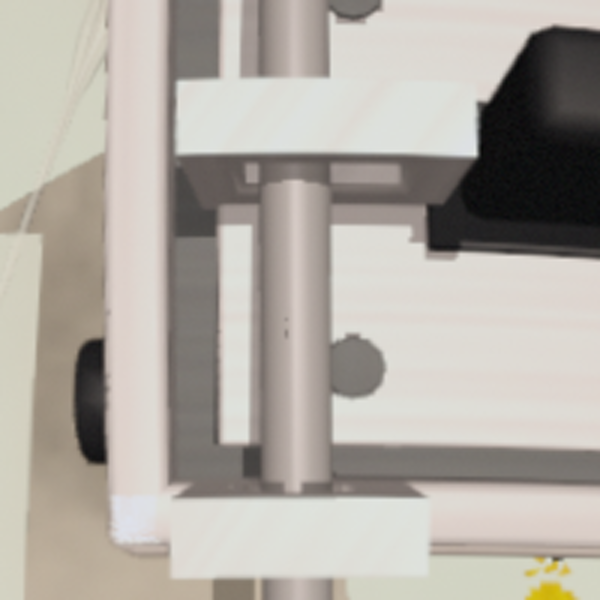

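Request:
drive_tool([
  {"linear":[0.006,0.0003,0],"dr":[0,0,0],"jaw":1},
  {"linear":[0.006,0,0],"dr":[0,0,0],"jaw":1},
  {"linear":[0.006,0,0],"dr":[0,0,0],"jaw":1},
  {"linear":[0.004,0,0],"dr":[0,0,0],"jaw":1},
  {"linear":[0,0,0],"dr":[0,0,0],"jaw":1},
])

```text
clock: 20.18
tcp_pos: [0.4603, -0.2596, 0.0598]
orientation: [2.211, 2.224, -0.003]
contact_force: [-0.7, 0.2, -1.4]
grip_width: 0.0165
```

```bash
python3 ov.py a22; python3 snap.py w22;python3 -c "
import cv2
d=cv2.imread('pics/w22.png'); cv2.imwrite('pics/w22c.png',cv2.resize(d[130:330,220:420],None,fx=3,fy=3,interpolation=cv2.INTER_CUBIC))"
```

```text
[ 0.4603 -0.2596  0.0598] [90.32  0.3  -0.12] [-0.7  0.2 -1.4]
20.175 [ 0.4603 -0.2596  0.0598] [ 2.211  2.224 -0.003] 0.004
20.225 [ 0.4603 -0.2599  0.0598] [ 2.212  2.224 -0.004] 0.006
20.275 [ 0.4603 -0.2601  0.0599] [ 2.212  2.223 -0.004] 0.004
```

View pics/w22.png

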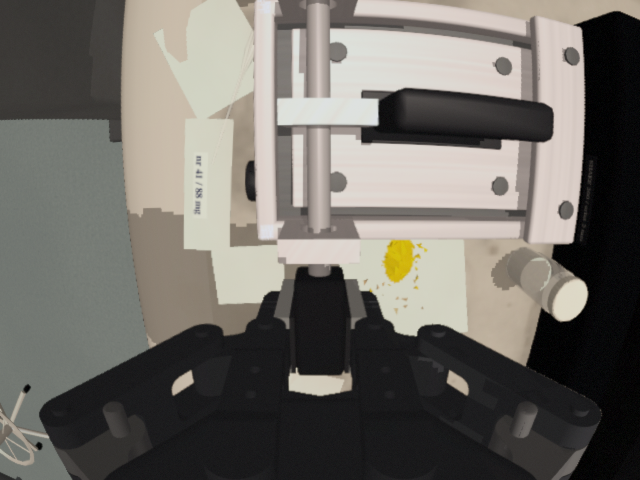

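View pics/w22c.png

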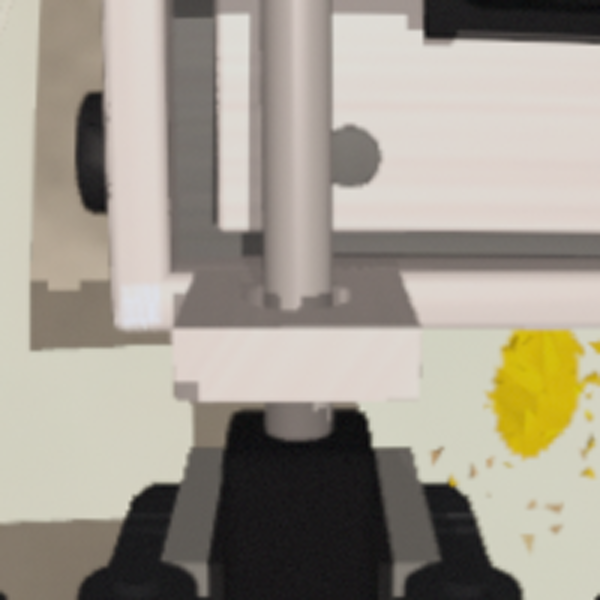

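Request:
drive_tool([
  {"linear":[0.004,0,0],"dr":[0,0,0],"jaw":1},
  {"linear":[0.003,0,0],"dr":[0,0,0],"jaw":1},
  {"linear":[0,0,0],"dr":[0,0,0],"jaw":1},
])

```text
clock: 20.7
tcp_pos: [0.4602, -0.2531, 0.0598]
orientation: [2.213, 2.222, -0.004]
contact_force: [-1.0, 0.0, -0.5]
grip_width: 0.0166
```

```bash
python3 plan.py .46 -.2535 .06 90.45 0 1; python3 snap.py w23;python3 -c "
import cv2
d=cv2.imread('pics/w23.png'); cv2.imwrite('pics/w23c.png',cv2.resize(d[180:330,220:420],None,fx=4,fy=4,interpolation=cv2.INTER_CUBIC))"
```

```text
now 20.7 [ 0.4602 -0.2531  0.0598] [90.24  0.32 -0.13] F [-1.   0.  -0.5] w 0.0166
[-0.0004, -0.0002, -0.0002] [0.13, 0.32, -0.21]
20.7 [ 0.4602 -0.2531  0.0598] [ 2.213  2.222 -0.004] 0.004
```

View pics/w23c.png

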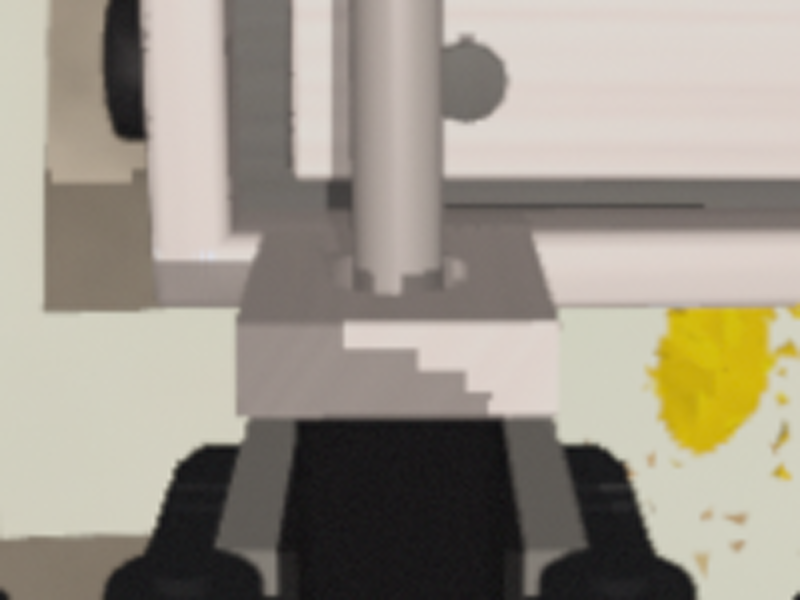

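Request:
drive_tool([
  {"linear":[0.002,0,0],"dr":[0,0,0],"jaw":1},
  {"linear":[0.001,0,0],"dr":[0,0,0],"jaw":1},
])

```text
clock: 21.0
tcp_pos: [0.4601, -0.2517, 0.0599]
orientation: [2.213, 2.22, -0.005]
contact_force: [0.3, -4.8, -2.8]
grip_width: 0.0167
```

Request:
drive_tool([
  {"linear":[0.002,0,0],"dr":[0,0,0],"jaw":1},
  {"linear":[0.002,0,0],"dr":[0,0,0],"jaw":1},
])

```text
clock: 21.25
tcp_pos: [0.4601, -0.2518, 0.06]
orientation: [2.213, 2.213, -0.008]
contact_force: [0.5, -7.6, -4.6]
grip_width: 0.0164
```

Request:
drive_tool([
  {"linear":[0,0,0],"dr":[0,0,0],"jaw":0.7},
  {"linear":[0,0,0],"dr":[0,0,0],"jaw":0.5},
  {"linear":[0,0,0],"dr":[0,0,0],"jaw":0.45},
])

```text
clock: 21.62
tcp_pos: [0.4602, -0.2508, 0.0601]
orientation: [2.213, 2.214, -0.007]
contact_force: [0.7, -0.0, -0.1]
grip_width: 0.0469
```

```bash
python3 plan.py .46 -.2535 .06 90.45 0 1; python3 snap.py w24
```

```text
now 21.62 [ 0.4602 -0.2508  0.0601] [90.01  0.64 -0.26] F [ 0.7 -0.  -0.1] w 0.0469
[-0.0027, -0.0002, 0.0001] [0.26, 0.64, -0.44]
21.625 [ 0.4602 -0.2508  0.0601] [ 2.213  2.214 -0.007] 0.004
```

View pics/w24.png

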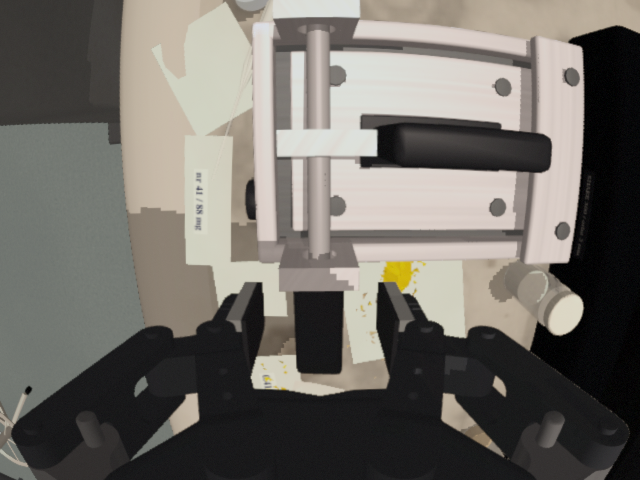

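Free of the grip on both sides; the rod spans both ears. Retreat up and away.

Request:
drive_tool([
  {"linear":[0,0,-0.02],"dr":[0,0,0],"jaw":0.45},
  {"linear":[0,0,-0.04],"dr":[0,0,0],"jaw":0.45},
  {"linear":[0,0,-0.04],"dr":[0,0,0],"jaw":0.45},
  {"linear":[-0.04,0,-0.03],"dr":[0,0,0],"jaw":0.4},
  {"linear":[-0.05,0,-0.02],"dr":[0,0,0],"jaw":0.4},
  {"linear":[-0.05,0.01,0],"dr":[0,0,0],"jaw":0.4},
  {"linear":[-0.02,0,0],"dr":[0,0,0],"jaw":0.4},
  {"linear":[0,0,0],"dr":[0,0,0],"jaw":0.4},
])

```text
clock: 22.68
tcp_pos: [0.471, -0.4094, 0.2164]
orientation: [2.207, 2.223, -0.006]
contact_force: [0.3, 1.4, -1.0]
grip_width: 0.051
```

```bash
python3 snap.py w25; python3 snap.py s25 scene; python3 snap.py d25 side;python3 -c "
import cv2
d=cv2.imread('pics/d25.png'); cv2.imwrite('pics/d25c.png',cv2.resize(d[180:280,220:360],None,fx=5,fy=5,interpolation=cv2.INTER_CUBIC))
d=cv2.imread('pics/s25.png'); cv2.imwrite('pics/s25c.png',cv2.resize(d[170:290,230:390],None,fx=4.8,fy=4.8,interpolation=cv2.INTER_CUBIC))"
```

```text
22.675 [ 0.471  -0.4094  0.2164] [ 2.207  2.223 -0.006] 0.021
22.725 [ 0.4712 -0.4082  0.2162] [ 2.206  2.225 -0.005] 0.023
22.775 [ 0.4715 -0.4071  0.2162] [ 2.205  2.227 -0.004] 0.012
```

View pics/w25.png

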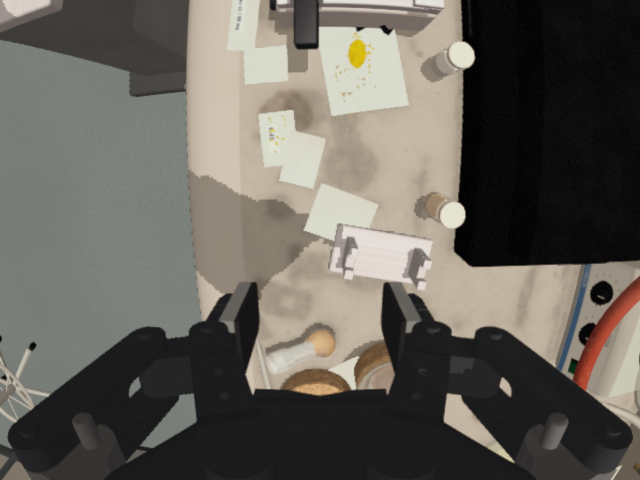

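View pics/d25c.png

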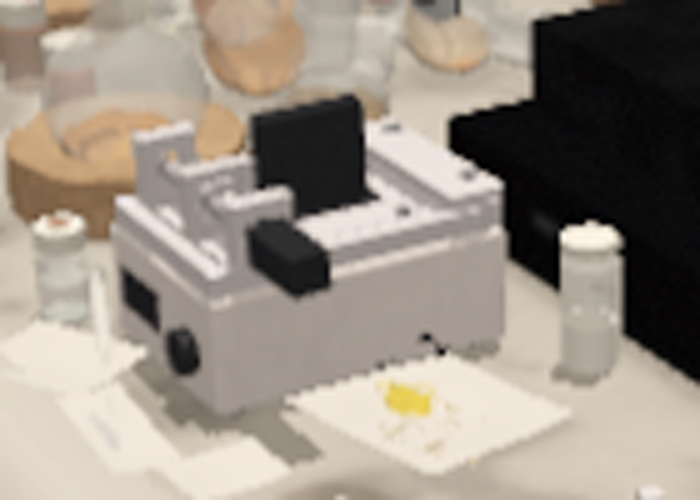

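View pics/s25c.png

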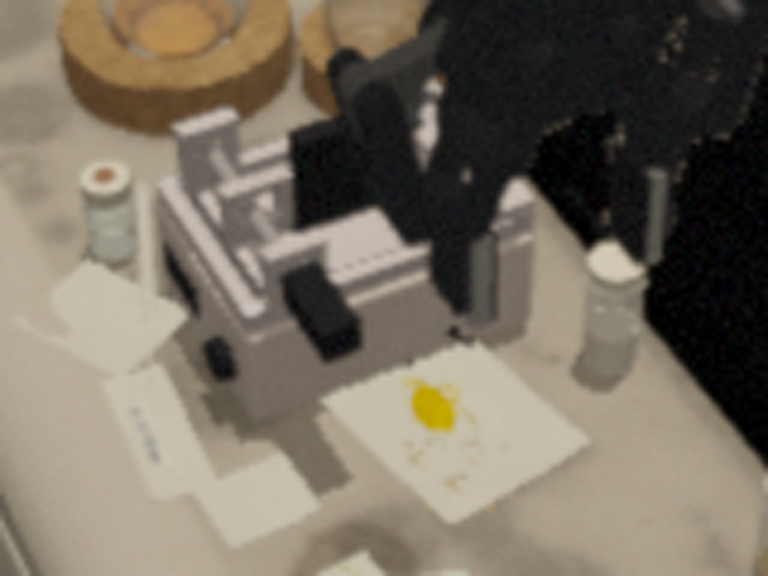

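```bash
python3 -c "
from bench import job,monitor
o=monitor.get_obs();print(o['clock'],abs(o['qvel']).max(),o['contact_force']);print(job.hand_in())"
```

```text
22.825 0.0070995984610702344 [ 0.69781346 -0.23937013 -1.13085224]
the job is handed in; nothing more can be done
None
```

The cover is fitted and locked, and I handed the job in at about 22.8 s of the 56 s allowed.

- **Cover:** I held it tilted about 14° and slid its plain edge under the lip. I then lowered the lug end until the plate was flat in the recess and let go.
- **Rod:** I lifted it from the cradle and turned it to point left. I pushed it in from the right side, through the right ear, the lug and the left ear. The grip stopped against the right ear at about 8 N. I then released it and backed the arm away.

**Last checks:** the pictures show the plate flat under the lip, the rod through the ears and lug with its grip at the right ear, and all three vials still standing. The gripper was about 0.15 m clear and touching nothing.

- **Not seen:** the rod's tip beyond the left ear was hidden in every view. I infer it is through because the 112 mm shaft is longer than the 94 mm across the ears and the grip reached the ear.
- **Disagreed:** the fixed cameras and the wrist camera differed by about 3 mm on where the block stands in x. I settled it with a close-up wrist view during insertion and centred the rod in the hole from that.
- **Weak reading:** the force reading did not clearly show the plate touching the recess floor. I judged it seated because its height stopped changing under further downward commands and from the pictures.

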